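# Nest the deep round bowls at the packing counter

## Task

On the packing counter a square dish has been left on top of an upturned deep round bowl: first take it off and lay it mouth down and flat in the open cardboard tray. Then nest the three other deep round bowls, two from the sloping display rack and one from the counter, mouth down over that bowl so that all four make one straight stack where it now stands. Set each piece down gently, without dropping it, and leave the square bowl on the rack, the low dish and the other things on the counter where they are.

Things in the scene. Friction and masses are not known exactly. Their poses are not given: they have to be found in the camera images.
- stack_bowl: White deep round bowl, mouth down: rim 120 mm across, sides narrowing to 89 mm at 50 mm above the rim, wall 3 mm; foot ring on top 49 mm across, 22 mm high (pick it up by this). Stands on the counter under the square dish: the bottom of the stack. A bowl nested over it rests on its foot, origin 27 mm higher (27 more for each next), 3 to 5 mm sideways play. Origin: centre of the mouth (open rim, underneath); z axis from mouth to foot.
- bowl_a: White deep round bowl, mouth down: rim 120 mm across, sides narrowing to 89 mm at 50 mm above the rim, wall 3 mm; foot ring on top 49 mm across, 22 mm high (pick it up by this). Same kind as the stack bowl, about 0.16 kg. Starts on the rack, its axis square to the slope. Origin: centre of the mouth (open rim, underneath); z axis from mouth to foot.
- bowl_b: White deep round bowl, mouth down: rim 120 mm across, sides narrowing to 89 mm at 50 mm above the rim, wall 3 mm; foot ring on top 49 mm across, 22 mm high (pick it up by this). Same kind as the stack bowl, about 0.16 kg. Starts in another of the rack's places. Origin: centre of the mouth (open rim, underneath); z axis from mouth to foot.
- bowl_c: White deep round bowl, mouth down: rim 120 mm across, sides narrowing to 89 mm at 50 mm above the rim, wall 3 mm; foot ring on top 49 mm across, 22 mm high (pick it up by this). Same kind as the stack bowl, about 0.16 kg. Starts on the counter. Origin: centre of the mouth (open rim, underneath); z axis from mouth to foot.
- square_dish: White shallow square dish, mouth down: 100 mm square at the rim, 84 on top, 19 mm high and 14 mm deep inside, plus foot ring on top 49 mm across, 22 mm high (pick it up by this). About 0.12 kg. Rests loosely on the stack bowl's foot, origin 58 mm above that bowl's. Origin: centre of the mouth (open rim, underneath); z axis from mouth to foot. x and y along its sides.
- carton: Open cardboard tray fixed to the counter, 170 x 170 mm outside, walls 4 mm thick and 40 mm high, floor 4 mm thick. Origin: centre of its underside; x and y along its sides.
- rack: Fixed display rack, 462 mm wide along its y. Its board rises at 28 degrees away from the robot along its +x, from x 0, z 20 mm, 160 mm long, with a 14 mm lip at the front. Three pieces lie on it at y about -145, 0, 145 mm (25 mm gaps), origins at x 53, z 48 mm, axes leaning 28 degrees to -x. Origin: on the counter under the middle of the board's front edge.
- rack_rail (a point): Middle of the 12 x 12 mm price rail running along the rack's y, side to side, above its pieces (x 55, z 202 mm in the rack's frame); its end arms go back to posts. It blocks a gripper from straight above; one leaning 28 degrees back to the robot passes in front of it. Lift pieces off along their own axis for about 80 mm or more to clear it.
- square_bowl: White deep square bowl, mouth down in one of the rack's places: 118 mm square at the rim, 96 on top, 50 mm high, plus foot ring on top 49 mm across, 22 mm high (pick it up by this). Does not nest; stays there. Origin: centre of the mouth (open rim, underneath); z axis from mouth to foot.
- low_dish: White low round dish, mouth down on the counter: rim 120 mm across, 22 mm high, plus foot ring on top 49 mm across, 22 mm high (pick it up by this). Does not nest; stays there. Origin: centre of the mouth (open rim, underneath); z axis from mouth to foot.
- glue: Small white glue bottle, 32 mm across, 85 mm high, standing on the counter; leave alone. Origin: centre of its underside.
- stamp: Wooden hand stamp, 32 mm across, 64 mm high, standing on the counter; leave alone. Origin: centre of its underside.
- tape_roll: Roll of parcel tape lying flat, 104 mm across, 48 mm high; leave alone. Origin: centre of its underside.
Not all that is in view belongs to the job. What is shaped like the bowl_b but blue is not meant.

How it is judged:
By the outcome, as a careful person would: the job done as asked, in the order asked, and still so for the second after the job is handed in, with the robot touching nothing.
It also fails if it takes over 72 s, if anything falls off the work surface, if the arm or the gripper's body presses on something with over 40 N, if the wrist force passes 120 N, or if a joint passes its speed limit or range.

## Robot

A 6-joint arm with a two-finger parallel gripper is mounted at the origin on the work surface. World frame = base frame: x ahead of the robot, y to its left, z up, the work surface at z = 0. Lengths are in m, angles in rad, forces in N, time in s.
With the tool pointing down it reaches from about 0.35 to 0.85 m from the base axis. Payload 8.1 kg.
Tool frame: the origin (TCP) lies at the very end of the fingers, on their centre line; the grasp point (between the pads) lies 19 mm behind it; x points along the fingers, y is the direction in which the jaws open and shut, and the axes are right-handed (so a half turn about x gives the same grasp; the last joint's range is limited). The gripper opens to 93 mm and grips with 3 to 60 N. Pads are 15 mm wide; open, the fingers measure 128 mm over their backs; the gripper's body (75 mm by 188 mm) begins 65 mm behind the grasp point.
Start: joints at [-1.199, 0.13, 1.488, -0, 1.523, -0.085], TCP at [0.265, -0.538, 0.219] pointing down, gripper open.
Joint ranges: [-2.96, 2.96], [-0.89, 2.26], [0.02, 2.5], [-1.34, 4.48], [0, 2.73], [-2.66, 2.66]. Speed limits (rad/s): [2.39, 2.39, 2.79, 3.14, 3.14, 3.14].

## Interface

Orientations are given as a rotation vector (axis times angle).
In Python, from plant import * gives the robot as it stands. The module is installed in compiled form; this text tells all that it offers.
- The arm moves only by the tool apply_moves, never from a script. Its argument "series" is a list of rows, each an object with "jaw": the gripper's target within -1 to 1 (shut at 1, half-way at 0, fully open at -1); "linear": the shift along the tool's x, y, z normalised to -1 to 1, where 1 is 0.6 m, a list of three; "roll": the turn about the tool's x normalised to -1 to 1, where 1 is 30 degrees. A call has 1 to 20 rows; each row is the pose to reach, as a shift and turn from the pose measured when the call began, along the tool's axes at that moment; what a row does not reach only later rows make up. A row lasts 1/8 s, in which the tool goes at most 62.5 mm and 10.7 degrees, less where a joint would pass 70% of its speed; a pose out of reach is approached as far as the arm can. A call with a number of a shift or a turn outside -1 to 1 is refused whole. A call with a gripper value outside its range is refused whole. The fingers move at their own pace and stop on an object; "force" is the grip in N (left out, the last holds). Time passes only in rows, so rows that repeat a pose let the fingers close. It gives the time, the measured TCP pose, the force and the opening at its end, in the units of the state.
- read_state(): the state, without advancing time (a new reading comes with each control period).
- read_camera(name): name is "side" or "top"; returns a dict with "pixels" (480x640x3 uint8, blue, green, red), "intrinsics" (3x3 intrinsics, pixels), "rvec" (rotation vector, rad) and "tvec" (3), from world to camera coordinates, as OpenCV has them. Camera axes: x right, y down, z forward; pixel columns grow to the right and rows downward; lengths in m; the calibration is good to about 2 mm. A picture is of the moment at which its call begins. There is no depth.
- close_job(): hands the job in, once; it reports no verdict.
The state is a dict: "t": time; "q": joint angles; "dq": joint speeds; "joint_torque": joint torques, N m; "tool_pos": TCP position; "orientation": TCP orientation; "force": force on the tool from outside, world axes, zero at the start; "wrist_torque": the same for the moment, N m; "opening": finger opening in m.
Only numpy, scipy, OpenCV 4.12 (cv2) and the standard library are available. Lean on these libraries where they do the work, as an engineer would, in place of code of your own. Each camera call takes 0.05 s, during which the arm holds its last target. There are 200 camera calls.

## Working session

There is one attempt and no reset: what is moved stays moved. The work goes in short steps, Python scripts to look and compute and a tool call to move; the robot and the scene stay as the last step left them, time stands still between calls to the robot, and variables do not carry over. Pictures are saved under pics/ and viewed, about 8 in all and at most 12, crops included, and the job is handed in when it is done.

Besides the shell and the picture viewer there is one more tool, called after ">>>" as a command line: name --argument value ..., lists and objects as JSON in quotes. apply_moves: Moves the arm, as the interface text tells. Its arguments: {"type":"object","properties":{"series":{"type":"array"},"force":{"type":"number"}},"required":["series"]}

```bash
mkdir -p pics; cat > h.py <<'E'
from plant import *
import numpy as np, cv2
from scipy.spatial.transform import Rotation as R
def cam(n):
    c=read_camera(n); return c
def ray(c,uv):
    Rm=cv2.Rodrigues(np.array(c['rvec'],float))[0]; t=np.array(c['tvec'],float).ravel()
    d=Rm.T@np.linalg.inv(c['intrinsics'])@np.array([uv[0],uv[1],1.]); return -Rm.T@t, d
def onz(c,uv,z):
    o,d=ray(c,uv); return o+d*(z-o[2])/d[2]
def proj(c,P):
    return cv2.projectPoints(np.array(P,float).reshape(-1,3),np.array(c['rvec'],float),np.array(c['tvec'],float),c['intrinsics'],None)[0].reshape(-1,2)
E
python3 - <<'E'
from h import *
for n in('top','side'):
    c=cam(n); cv2.imwrite(f'pics/{n}0.png',c['pixels']); print(n,ray(c,(320,240)),c['intrinsics'][0,0])
s=read_state(); print({k:np.round(v,3) for k,v in s.items()}); print(R.from_rotvec(s['orientation']).as_matrix().round(3))
E
```

```text
top (array([0.32868176, 0.01653569, 1.41645633]), array([ 0.06647764, -0.02235968, -0.9977284 ])) 529.826623658023
side (array([0.17669199, 1.00547569, 0.79566791]), array([ 0.20254   , -0.82136136, -0.53338273])) 522.6555949902275
{'t': np.float64(0.1), 'q': array([-1.199,  0.131,  1.489,  0.   ,  1.523, -0.085]), 'dq': array([ 0.001, -0.002, -0.003, -0.   ,  0.001, -0.   ]), 'joint_torque': array([ 1.0000e-03, -5.6134e+01, -4.9310e+01,  7.7000e-02,  2.9000e-02,
       -0.0000e+00]), 'tool_pos': array([ 0.264, -0.538,  0.218]), 'orientation': array([ 1.968,  0.459, -1.968]), 'force': array([ 0.538, -0.401, -0.165]), 'wrist_torque': array([ 0.025,  0.01 , -0.023]), 'opening': np.float64(0.093)}
[[-0.001  0.441 -0.897]
 [ 0.002 -0.897 -0.441]
 [-1.    -0.002 -0.   ]]
```

View pics/top0.png

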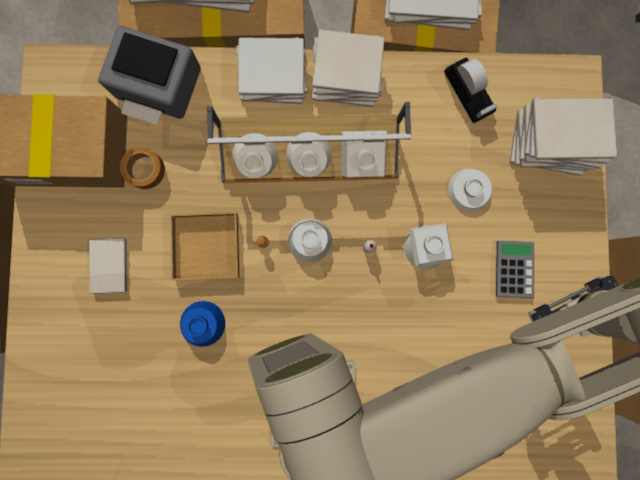

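View pics/side0.png

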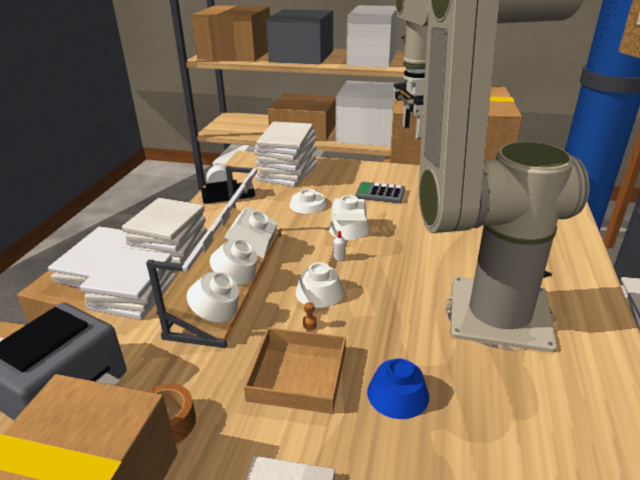

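The top view (up = +x, left = +y) shows these candidates:
- **Square dish on the stack bowl:** (430,245).
- **Deep round white bowls:** rack (255,157) and (309,154), counter (310,240).
- **Not meant:** square bowl on the rack (365,157), low dish (470,188), blue bowl (202,323).
- **Carton:** (206,247).

The side view agrees: counter bowl (320,283), low dish (308,200). Next is one close crop to check the choice and find the foot rings.

```bash
cat > meas.py <<'E'
from h import *
def foot(c,P,dpx=None,win=16):
    """refine foot-ring centre near predicted pixel: circle by Hough on 8x crop"""
    u,v=np.round(P).astype(int); g=cv2.cvtColor(c['pixels'],cv2.COLOR_BGR2GRAY)[v-win:v+win+1,u-win:u+win+1]
    G=cv2.resize(g,None,fx=8,fy=8,interpolation=cv2.INTER_CUBIC); G=cv2.createCLAHE(3,(2,2)).apply(G)
    r=dpx*4
    h=cv2.HoughCircles(G,cv2.HOUGH_GRADIENT,1,300,param1=60,param2=8,minRadius=int(r*.85),maxRadius=int(r*1.2))
    vis=cv2.cvtColor(G,cv2.COLOR_GRAY2BGR)
    x,y,rr=h[0,0]; cv2.circle(vis,(int(x),int(y)),int(rr),(0,0,255),1); cv2.circle(vis,(int(x),int(y)),2,(0,0,255),-1)
    return (x+.5)/8-.5+u-win,(y+.5)/8-.5+v-win,rr/4,vis
E
python3 - <<'E'
from meas import *
c=cam('top'); V=[]
for n,p,z in(('dish',(433,245),.099),('c',(311,240),.072),('rackL',(255,161),.112),('rackM',(309,160),.112),('rackR',(366,159),.112),('low',(474,187),.044)):
    d=.049*529.8/(1.416-z); u,v,dd,vis=foot(c,p,d); V.append(cv2.resize(vis,(264,264)))
    print(n,round(u,1),round(v,1),'d',round(d,1),round(dd,1),onz(c,(u,v),z).round(4))
g=np.vstack([np.hstack(V[:3]),np.hstack(V[3:])]); cv2.imwrite('pics/feet.png',g)
I=c['pixels'][95:305,155:485]; cv2.imwrite('pics/crop.png',cv2.resize(I,(800,509),interpolation=cv2.INTER_CUBIC))
E
```

```text
dish 434.0 244.4 d 19.7 17.3 [ 0.4086 -0.2988  0.099 ]
c 309.9 238.0 d 19.3 17.2 [0.4231 0.0122 0.072 ]
rackL 253.2 163.0 d 19.9 18.0 [0.6058 0.1554 0.112 ]
rackM 308.5 162.4 d 19.9 17.1 [0.6095 0.0179 0.112 ]
rackR 366.5 160.4 d 19.9 17.0 [ 0.6168 -0.1273  0.112 ]
low 473.8 187.2 d 18.9 17.1 [ 0.5642 -0.419   0.044 ]
```

View pics/feet.png

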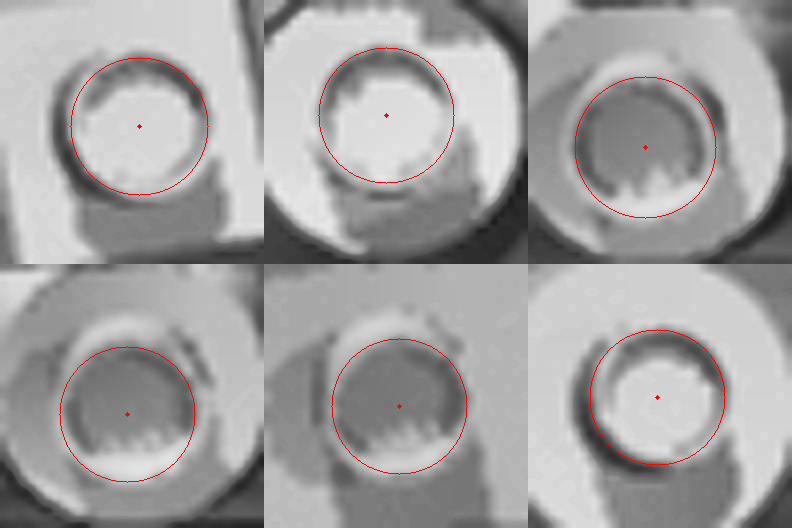

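View pics/crop.png

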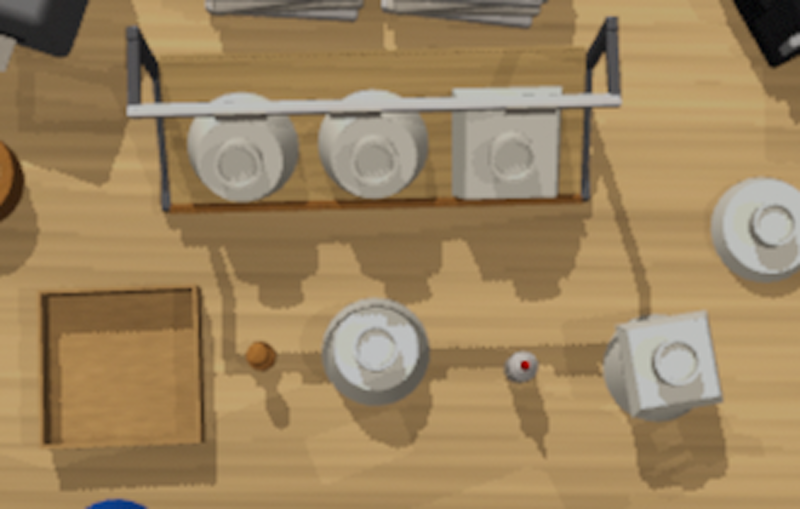

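The crop confirms it: square dish on the deep bowl at right, deep round bowls at rack left and middle plus the centre counter one, square bowl at rack right. I'll check heights with the side view and get the carton and rack directions.

```bash
python3 - <<'E'
from meas import *
c=cam('top'); s=cam('side')
A=dict(dish=(.4086,-.2988,.099),c=(.4231,.0122,.072),rL=(.6058,.1554,.112),rM=(.6095,.0179,.112),rR=(.6168,-.1273,.112))
V=[]
for k,p in A.items():
    u,v=proj(s,p)[0]; a,b=int(round(u)),int(round(v)); I=cv2.resize(s['pixels'][b-16:b+17,a-16:a+17],None,fx=8,fy=8,interpolation=cv2.INTER_CUBIC)
    cv2.circle(I,(int((u-a+16.5)*8),int((v-b+16.5)*8)),3,(0,0,255),-1)
    # predicted ring ellipse of 49 mm
    th=np.linspace(0,6.28,40); e1=np.array([0,1,0]); e2=np.array([.883,0,.469]) if k[0]=='r' else np.array([1,0,0])
    E=proj(s,np.array(p)+.0245*(np.cos(th)[:,None]*e1+np.sin(th)[:,None]*e2)); E=(E-[a-16.5,b-16.5])*8
    cv2.polylines(I,[E.astype(int)],False,(0,0,255),1); V.append(I)
V.append(V[0]*0); cv2.imwrite('pics/sidefeet.png',np.vstack([np.hstack(V[:3]),np.hstack(V[3:])]))
f=lambda x,y:(155+x/2.424-.3,95+y/2.424-.3)
C=np.array([onz(c,f(*p),.04) for p in((40,290),(200,287),(204,442),(43,446))]); print('carton',C.round(4),C.mean(0).round(4))
r=[onz(c,f(*p),.202) for p in((128,106),(620,100))]; print('rail',np.round(r,4))
l=[onz(c,f(*p),.03) for p in((165,209),(590,199))]; print('lip',np.round(l,4))
D=np.array([onz(c,f(*p),.058) for p in((617,328),(707,312),(721,402),(632,418))]); print('dish rim',D.round(4),D.mean(0).round(4))
E
```

```text
carton [[0.4828 0.3723 0.04  ]
 [0.4882 0.2019 0.04  ]
 [0.3224 0.1939 0.04  ]
 [0.3167 0.3636 0.04  ]] [0.4025 0.283  0.04  ]
rail [[ 0.6429  0.2528  0.202 ]
 [ 0.6567 -0.2208  0.202 ]]
lip [[ 0.5741  0.2431  0.03  ]
 [ 0.5919 -0.2208  0.03  ]]
dish rim [[ 0.4476 -0.2445  0.058 ]
 [ 0.4659 -0.3414  0.058 ]
 [ 0.3699 -0.3554  0.058 ]
 [ 0.352  -0.2601  0.058 ]] [ 0.4088 -0.3003  0.058 ]
```

View pics/sidefeet.png

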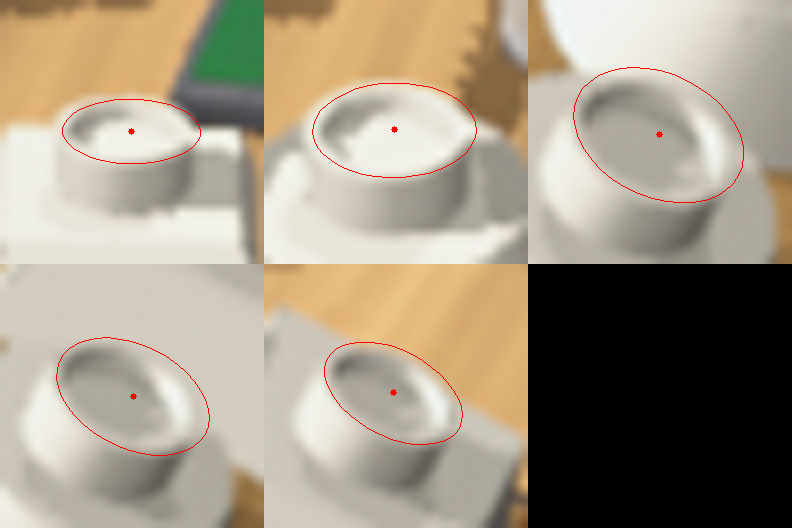

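Side crops: the rings predicted from the top view fall on the seen feet to about 1 px, so heights and positions hold. Rack yaw is about 2°, dish yaw about 10°, and the carton centre is (0.4025, 0.283). A small helper will give the numbers for each move.

```bash
cat > go.py <<'E'
from h import *
def go(*T):
    """T: (x,y,z,jawangle_deg or None) world targets -> normalised numbers from the present pose"""
    s=read_state(); p=s['tool_pos']; M=R.from_rotvec(s['orientation']).as_matrix()
    ang=np.degrees(np.arctan2(M[1,1],M[0,1])); tilt=np.degrees(np.arctan2(M[0,0],-M[2,0]));side=np.degrees(np.arcsin(M[1,0]))
    print('t',round(s['t'],2),'p',p.round(4),'jaw',ang.round(1),'tilt fwd',tilt.round(2),'side',side.round(2),'open',round(float(s['opening']),4),'F',s['force'].round(1),'q',s['q'].round(2))
    last=p
    for t in T:
        d=M.T@(np.array(t[:3])-p)/.6; r=0
        if t[3] is not None: r=-((t[3]-ang+90)%180-90)/30
        print(d.round(4).tolist(),'roll',round(r,3),'rows',round(np.linalg.norm(np.array(t[:3])-last)/.0625,1)); last=np.array(t[:3])
if __name__=='__main__':
    import sys; go(*eval('['+sys.argv[1]+']'))
E
python3 go.py "(.409,-.2995,.19,-80),(.409,-.2995,.12,-80),(.409,-.2995,.0805,-80)"
```

```text
t 0.25 p [ 0.2646 -0.5382  0.2181] jaw -63.8 tilt fwd -0.02 side 0.05 open 0.0932 F [0.7 0.4 0.6] q [-1.2   0.13  1.49  0.    1.52 -0.09]
[0.0472, -0.2509, -0.3915] roll 0.539 rows 4.5
[0.1638, -0.2508, -0.3915] roll 0.539 rows 1.1
[0.2297, -0.2507, -0.3915] roll 0.539 rows 0.6
```

>>> apply_moves --series '[{"jaw": -1,"linear": [0.0472,-0.2509,-0.3915],"roll": 0.539},{"jaw": -1,"linear": [0.0472,-0.2509,-0.3915],"roll": 0.539},{"jaw": -1,"linear": [0.0472,-0.2509,-0.3915],"roll": 0.539},{"jaw": -1,"linear": [0.0472,-0.2509,-0.3915],"roll": 0.539},{"jaw": -1,"linear": [0.0472,-0.2509,-0.3915],"roll": 0.539},{"jaw": -0.5,"linear": [0.0472,-0.2509,-0.3915],"roll": 0.539},{"jaw": -0.5,"linear": [0.12,-0.2508,-0.3915],"roll": 0.539},{"jaw": -0.5,"linear": [0.1638,-0.2508,-0.3915],"roll": 0.539},{"jaw": -0.5,"linear": [0.2,-0.2507,-0.3915],"roll": 0.539},{"jaw": -0.5,"linear": [0.2297,-0.2507,-0.3915],"roll": 0.539},{"jaw": -0.5,"linear": [0.2297,-0.2507,-0.3915],"roll": 0.539},{"jaw": -0.5,"linear": [0.2297,-0.2507,-0.3915],"roll": 0.539}]' --force 20

```text
t: 1.75
tool_pos: [0.4093, -0.3002, 0.0814]
orientation: [2.131, 0.186, -2.13]
force: [-0.0, 0.4, 0.5]
opening: 0.0699
```

```bash
python3 go.py "(.409,-.2995,.0805,-80)"
```

```text
t 1.75 p [ 0.4093 -0.3002  0.0814] jaw -80.0 tilt fwd 0.03 side -0.0 open 0.0699 F [-0.   0.4  0.5] q [-0.73 -0.01  1.89  0.    1.26  0.66]
[0.0014, -0.0013, 0.0003] roll -0.001 rows 0.0
```

>>> apply_moves --series '[{"jaw": 1,"linear": [0.001,0,0],"roll": 0},{"jaw": 1,"linear": [0.001,0,0],"roll": 0},{"jaw": 1,"linear": [0.001,0,0],"roll": 0},{"jaw": 1,"linear": [0.001,0,0],"roll": 0},{"jaw": 1,"linear": [-0.02,0,0],"roll": 0},{"jaw": 1,"linear": [-0.06,0,0],"roll": 0},{"jaw": 1,"linear": [-0.13,0,0],"roll": 0},{"jaw": 1,"linear": [-0.2,0,0],"roll": 0},{"jaw": 1,"linear": [-0.2,0,0],"roll": 0}]' --force 20

```text
t: 2.88
tool_pos: [0.4111, -0.3017, 0.2063]
orientation: [2.134, 0.18, -2.122]
force: [0.4, -0.5, -0.7]
opening: 0.0483
```

```bash
python3 go.py "(.4025,.283,.20,-87.5),(.4025,.283,.12,-87.5)"
```

```text
t 2.88 p [ 0.4111 -0.3017  0.2063] jaw -80.0 tilt fwd 0.35 side -0.29 open 0.0483 F [ 0.4 -0.5 -0.7] q [-0.73 -0.12  1.76  0.    1.49  0.66]
[0.0055, -0.9623, -0.1549] roll 0.25 rows 9.4
[0.1388, -0.9631, -0.1542] roll 0.25 rows 1.3
```

>>> apply_moves --series '[{"jaw": 1,"linear": [0.0055,-0.1,-0.016],"roll": 0.05},{"jaw": 1,"linear": [0.0055,-0.2,-0.032],"roll": 0.1},{"jaw": 1,"linear": [0.0055,-0.3,-0.048],"roll": 0.15},{"jaw": 1,"linear": [0.0055,-0.4,-0.064],"roll": 0.2},{"jaw": 1,"linear": [0.0055,-0.5,-0.08],"roll": 0.25},{"jaw": 1,"linear": [0.0055,-0.6,-0.096],"roll": 0.25},{"jaw": 1,"linear": [0.0055,-0.7,-0.112],"roll": 0.25},{"jaw": 1,"linear": [0.0055,-0.8,-0.128],"roll": 0.25},{"jaw": 1,"linear": [0.0055,-0.88,-0.142],"roll": 0.25},{"jaw": 1,"linear": [0.0055,-0.94,-0.151],"roll": 0.25},{"jaw": 1,"linear": [0.0055,-0.9623,-0.1549],"roll": 0.25},{"jaw": 1,"linear": [0.06,-0.9625,-0.1545],"roll": 0.25},{"jaw": 1,"linear": [0.12,-0.9631,-0.1542],"roll": 0.25},{"jaw": 1,"linear": [0.12,-0.9631,-0.1542],"roll": 0.25},{"jaw": 1,"linear": [0.12,-0.9631,-0.1542],"roll": 0.25}]'

```text
t: 4.75
tool_pos: [0.4029, 0.2827, 0.1323]
orientation: [2.205, 0.041, -2.19]
force: [-0.4, -0.6, -1.6]
opening: 0.0482
```

```bash
python3 go.py "(.4025,.283,.06,-87.5),(.4025,.283,.0275,-87.5)"; python3 - <<'E'
from meas import *
c=cam('top');s=cam('side')
I=c['pixels'][150:300,160:260]; J=c['pixels'][200:290,390:480]
cv2.imwrite('pics/a.png',np.hstack([cv2.resize(I,(400,600),interpolation=2),np.vstack([cv2.resize(J,(400,400),interpolation=2),cv2.resize(s['pixels'][300:420,220:380],(400,200),interpolation=2)])]))
p=(.409,-.2995,.072);u=proj(c,p)[0]; x,y,d,v=foot(c,u,19.3); print(x,y,d,onz(c,(x,y),.072),u)
E
```

```text
t 4.75 p [0.4029 0.2827 0.1323] jaw -87.5 tilt fwd 0.38 side -0.28 open 0.0482 F [-0.4 -0.6 -1.6] q [ 0.51 -0.11  1.89 -0.01  1.36  2.04]
[0.1205, -0.0012, 0.0014] roll -0.002 rows 1.2
[0.1747, -0.0015, 0.0018] roll -0.002 rows 0.5
431.0 245.125 17.075 [ 0.40827157 -0.29755864  0.072     ] [431.75229656 244.84863577]
```

View pics/a.png

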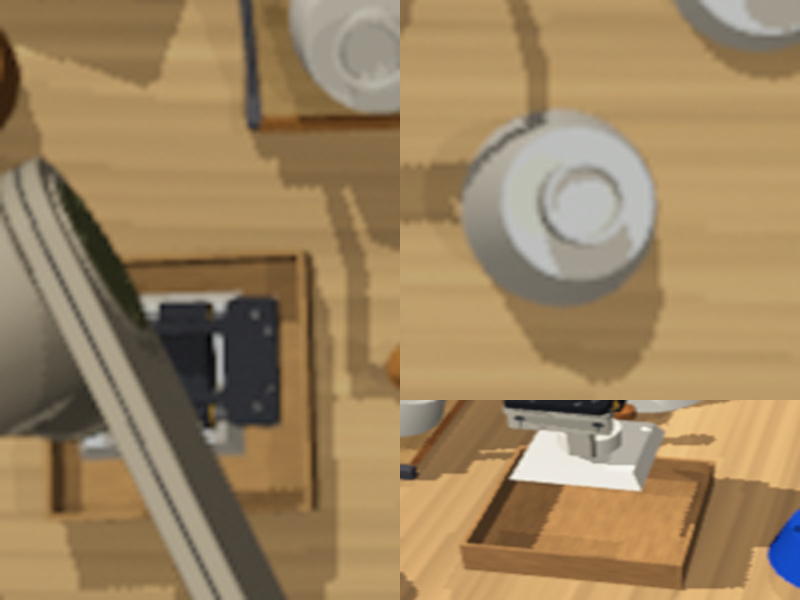

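The dish hangs level over the carton and the stack bowl is undisturbed, its foot at about pixel (431,245.3), i.e. (0.408, -0.298). Lowering the dish.

>>> apply_moves --series '[{"jaw": 1,"linear": [0.06,-0.0006,0.0007],"roll": 0},{"jaw": 1,"linear": [0.12,-0.0012,0.0014],"roll": 0},{"jaw": 1,"linear": [0.15,-0.0014,0.0016],"roll": 0},{"jaw": 1,"linear": [0.165,-0.0015,0.0018],"roll": 0},{"jaw": 1,"linear": [0.172,-0.0015,0.0018],"roll": 0},{"jaw": 1,"linear": [0.1755,-0.0015,0.0018],"roll": 0},{"jaw": 1,"linear": [0.1755,-0.0015,0.0018],"roll": 0}]'

```text
t: 5.72
tool_pos: [0.4039, 0.2841, 0.0286]
orientation: [2.209, 0.044, -2.188]
force: [-0.5, 0.1, -1.1]
opening: 0.0485
```

```bash
python3 go.py "(.4025,.283,.0275,-87.5)"
```

```text
t 5.72 p [0.4039 0.2841 0.0286] jaw -87.5 tilt fwd 0.55 side -0.18 open 0.0485 F [-0.5  0.1 -1.1] q [ 0.51  0.02  1.97 -0.01  1.15  2.05]
[0.0019, 0.0017, 0.0025] roll -0.001 rows 0.0
```

>>> apply_moves --series '[{"jaw": 1,"linear": [0.0015,0,0.001],"roll": 0},{"jaw": 1,"linear": [0.003,0,0.002],"roll": 0},{"jaw": 1,"linear": [0.0042,0,0.002],"roll": 0}]'

```text
t: 6.1
tool_pos: [0.4035, 0.2844, 0.0273]
orientation: [2.211, 0.044, -2.186]
force: [-2.2, -2.0, 10.1]
opening: 0.0486
```

```bash
python3 go.py "(.4025,.283,.18,-87.5)"
```

```text
t 6.1 p [0.4035 0.2844 0.0273] jaw -87.5 tilt fwd 0.64 side -0.14 open 0.0486 F [-2.2 -2.  10.1] q [ 0.52  0.02  1.97 -0.01  1.14  2.05]
[-0.2546, 0.0029, -0.001] roll -0.001 rows 2.4
```

>>> apply_moves --series '[{"jaw": -0.5,"linear": [0.002,0,0],"roll": 0},{"jaw": -0.5,"linear": [0.0,0,0],"roll": 0},{"jaw": -0.5,"linear": [0.0,0,0],"roll": 0},{"jaw": -0.5,"linear": [-0.06,0,0],"roll": 0},{"jaw": -0.5,"linear": [-0.15,0,0],"roll": 0},{"jaw": -0.5,"linear": [-0.24,0,0],"roll": 0},{"jaw": -0.5,"linear": [-0.24,0,0],"roll": 0}]'

```text
t: 6.98
tool_pos: [0.4049, 0.2865, 0.1768]
orientation: [2.222, 0.049, -2.179]
force: [0.2, -0.5, 0.5]
opening: 0.07
```

```bash
python3 go.py "(.4235,.012,.16,-88),(.4235,.012,.08,-88),(.4235,.012,.0525,-88)"; python3 - <<'E'
from meas import *
s=cam('side'); c=cam('top')
A=s['pixels'][300:420,220:380]; x,y,d,v=foot(c,proj(c,(.4235,.012,.072))[0],19.3); print(onz(c,(x,y),.072))
cv2.imwrite('pics/b.png',cv2.resize(A,(480,360),interpolation=2))
E
```

```text
t 6.97 p [0.4049 0.2865 0.1768] jaw -87.5 tilt fwd 1.11 side 0.13 open 0.07 F [ 0.2 -0.5  0.5] q [ 0.52 -0.15  1.84 -0.01  1.43  2.05]
[0.0276, 0.4584, -0.0108] roll 0.016 rows 4.4
[0.1609, 0.4586, -0.0082] roll 0.016 rows 1.3
[0.2067, 0.4587, -0.0073] roll 0.016 rows 0.4
[0.42115056 0.01313635 0.072     ]
```

View pics/b.png

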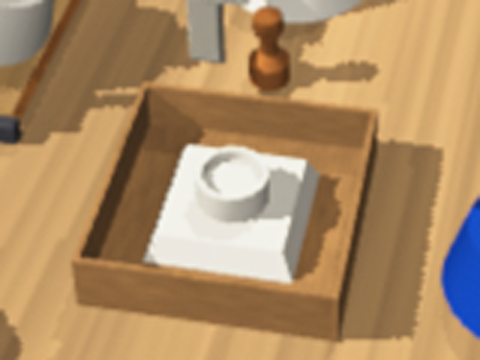

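The dish lies flat in the tray. The moves offer only shift and roll, so to get the 28° lean I'll test, high in free space, what an out-of-reach request ("approached as far as the arm can") does to the tool's tilt.

```bash
python3 go.py "(.5,.018,.40,-88),(.95,.034,.40,-88)"
```

```text
t 7.08 p [0.4022 0.2849 0.1715] jaw -87.5 tilt fwd 0.7 side -0.11 open 0.0699 F [ 0.7  0.5 -1. ] q [ 0.52 -0.15  1.85 -0.01  1.43  2.05]
[-0.378, 0.4523, -0.1483] roll 0.015 rows 5.8
[-0.3689, 0.4579, -0.8987] roll 0.015 rows 7.2
```

>>> apply_moves --series '[{"jaw": -0.5,"linear": [-0.378,0.4523,-0.1483],"roll": 0.015},{"jaw": -0.5,"linear": [-0.378,0.4523,-0.1483],"roll": 0.015},{"jaw": -0.5,"linear": [-0.378,0.4523,-0.1483],"roll": 0.015},{"jaw": -0.5,"linear": [-0.378,0.4523,-0.1483],"roll": 0.015},{"jaw": -0.5,"linear": [-0.378,0.4523,-0.1483],"roll": 0.015},{"jaw": -0.5,"linear": [-0.378,0.4523,-0.1483],"roll": 0.015},{"jaw": -0.5,"linear": [-0.3689,0.4579,-0.8987],"roll": 0.015},{"jaw": -0.5,"linear": [-0.3689,0.4579,-0.8987],"roll": 0.015},{"jaw": -0.5,"linear": [-0.3689,0.4579,-0.8987],"roll": 0.015},{"jaw": -0.5,"linear": [-0.3689,0.4579,-0.8987],"roll": 0.015},{"jaw": -0.5,"linear": [-0.3689,0.4579,-0.8987],"roll": 0.015},{"jaw": -0.5,"linear": [-0.3689,0.4579,-0.8987],"roll": 0.015},{"jaw": -0.5,"linear": [-0.3689,0.4579,-0.8987],"roll": 0.015},{"jaw": -0.5,"linear": [-0.3689,0.4579,-0.8987],"roll": 0.015}]'

```text
t: 8.82
tool_pos: [0.8464, 0.03, 0.3536]
orientation: [2.258, 0.038, -2.148]
force: [-0.5, 0.1, -0.9]
opening: 0.07
```

```bash
python3 go.py "(.95,.034,.40,-88)"
```

```text
t 8.82 p [0.8464 0.03   0.3536] jaw -88.0 tilt fwd 2.86 side 0.02 open 0.07 F [-0.5  0.1 -0.9] q [-0.03  1.02  0.03  0.    2.04  1.51]
[-0.0687, -0.0004, -0.1765] roll 0.0 rows 1.8
```

>>> apply_moves --series '[{"jaw": -0.5,"linear": [0,0,-1],"roll": 0},{"jaw": -0.5,"linear": [0,0,-1],"roll": 0},{"jaw": -0.5,"linear": [0,0,-1],"roll": 0},{"jaw": -0.5,"linear": [0,0,-1],"roll": 0}]'

```text
t: 9.32
tool_pos: [0.896, 0.0317, 0.2941]
orientation: [2.319, 0.039, -2.082]
force: [0.1, 0.2, -0.1]
opening: 0.07
```

```bash
python3 go.py "(.95,.034,.40,-88)"
```

```text
t 9.32 p [0.896  0.0317 0.2941] jaw -88.0 tilt fwd 6.17 side 0.13 open 0.07 F [ 0.1  0.2 -0.1] q [-0.02  1.1   0.02  0.01  1.91  1.51]
[-0.1658, -0.0004, -0.1085] roll 0.001 rows 1.9
```

>>> apply_moves --series '[{"jaw": -0.5,"linear": [-0.5,0,-1],"roll": 0},{"jaw": -0.5,"linear": [-0.5,0,-1],"roll": 0},{"jaw": -0.5,"linear": [-0.5,0,-1],"roll": 0},{"jaw": -0.5,"linear": [-0.5,0,-1],"roll": 0},{"jaw": -0.5,"linear": [-0.5,0,-1],"roll": 0},{"jaw": -0.5,"linear": [-0.5,0,-1],"roll": 0},{"jaw": -0.5,"linear": [-0.5,0,-1],"roll": 0},{"jaw": -0.5,"linear": [-0.5,0,-1],"roll": 0}]'

```text
t: 10.32
tool_pos: [0.896, 0.0317, 0.3481]
orientation: [2.382, 0.04, -2.011]
force: [-1.0, 0.1, 0.2]
opening: 0.0699
```

```bash
python3 go.py "(.95,.034,.40,-88)"
```

```text
t 10.32 p [0.896  0.0317 0.3481] jaw -88.0 tilt fwd 9.64 side 0.26 open 0.0699 F [-1.   0.1  0.2] q [-0.03  1.04  0.02  0.01  1.91  1.51]
[-0.0702, -0.0006, -0.1032] roll 0.0 rows 1.2
```

The tilt builds up about 3.3° per call. I'll repeat it.

>>> apply_moves --series '[{"jaw": -0.5,"linear": [-0.15,0,-1],"roll": 0},{"jaw": -0.5,"linear": [-0.15,0,-1],"roll": 0},{"jaw": -0.5,"linear": [-0.15,0,-1],"roll": 0}]'

```text
t: 10.7
tool_pos: [0.9252, 0.0327, 0.3372]
orientation: [2.441, 0.042, -1.94]
force: [-0.0, -0.2, -0.5]
opening: 0.0696
```

>>> apply_moves --series '[{"jaw": -0.5,"linear": [-0.15,0,-1],"roll": 0},{"jaw": -0.5,"linear": [-0.15,0,-1],"roll": 0},{"jaw": -0.5,"linear": [-0.15,0,-1],"roll": 0}]'

```text
t: 11.08
tool_pos: [0.9494, 0.0335, 0.3382]
orientation: [2.499, 0.043, -1.866]
force: [0.6, -0.1, 0.9]
opening: 0.0698
```

>>> apply_moves --series '[{"jaw": -0.5,"linear": [-0.1,0,-1],"roll": 0},{"jaw": -0.5,"linear": [-0.1,0,-1],"roll": 0}]'

```text
t: 11.32
tool_pos: [0.9712, 0.0343, 0.3432]
orientation: [2.553, 0.044, -1.793]
force: [-0.4, -0.2, -0.3]
opening: 0.0701
```

```bash
python3 go.py "(.95,.034,.40,-88)"
```

```text
t 11.32 p [0.9712 0.0343 0.3432] jaw -88.0 tilt fwd 19.84 side 0.61 open 0.0701 F [-0.4 -0.2 -0.3] q [-0.02  1.07  0.02  0.02  1.71  1.52]
[-0.101, -0.0007, 0.0011] roll 0.0 rows 1.0
```

>>> apply_moves --series '[{"jaw": -0.5,"linear": [-0.05,0,-1],"roll": 0},{"jaw": -0.5,"linear": [-0.05,0,-1],"roll": 0}]'

```text
t: 11.58
tool_pos: [0.9926, 0.035, 0.3494]
orientation: [2.605, 0.045, -1.718]
force: [-0.4, -0.6, -0.2]
opening: 0.0696
```

>>> apply_moves --series '[{"jaw": -0.5,"linear": [-0.05,0,-1],"roll": 0},{"jaw": -0.5,"linear": [-0.05,0,-1],"roll": 0}]'

```text
t: 11.82
tool_pos: [1.011, 0.0357, 0.3618]
orientation: [2.655, 0.046, -1.642]
force: [0.9, -0.1, -0.2]
opening: 0.0697
```

```bash
python3 go.py "(.95,.034,.40,-88)"
```

```text
t 11.82 p [1.011  0.0357 0.3618] jaw -88.0 tilt fwd 26.51 side 0.83 open 0.0697 F [ 0.9 -0.1 -0.2] q [-0.02  1.06  0.02  0.03  1.59  1.52]
[-0.1023, -0.0007, 0.0626] roll 0.0 rows 1.2
```

```bash
python3 go.py "(.50,.014,.37,-88),(.5538,.0159,.2188,-88)"
```

```text
t 11.82 p [1.011  0.0357 0.3618] jaw -88.0 tilt fwd 26.51 side 0.83 open 0.0697 F [ 0.9 -0.1 -0.2] q [-0.02  1.06  0.02  0.03  1.59  1.52]
[-0.3928, 0.0062, 0.7566] roll 0.0 rows 8.2
[-0.1273, 0.0058, 0.7888] roll 0.0 rows 2.6
```

>>> apply_moves --series '[{"jaw": -0.5,"linear": [-0.3928,0.0062,0.7566],"roll": 0},{"jaw": -0.5,"linear": [-0.3928,0.0062,0.7566],"roll": 0},{"jaw": -0.5,"linear": [-0.3928,0.0062,0.7566],"roll": 0},{"jaw": -0.5,"linear": [-0.3928,0.0062,0.7566],"roll": 0},{"jaw": -0.5,"linear": [-0.3928,0.0062,0.7566],"roll": 0},{"jaw": -0.5,"linear": [-0.3928,0.0062,0.7566],"roll": 0},{"jaw": -0.5,"linear": [-0.3928,0.0062,0.7566],"roll": 0},{"jaw": -0.5,"linear": [-0.3928,0.0062,0.7566],"roll": 0},{"jaw": -0.5,"linear": [-0.3928,0.0062,0.7566],"roll": 0},{"jaw": -0.5,"linear": [-0.3928,0.0062,0.7566],"roll": 0},{"jaw": -0.5,"linear": [-0.26,0.006,0.772],"roll": 0},{"jaw": -0.5,"linear": [-0.1273,0.0058,0.7888],"roll": 0},{"jaw": -0.5,"linear": [-0.1273,0.0058,0.7888],"roll": 0},{"jaw": -0.5,"linear": [-0.1273,0.0058,0.7888],"roll": 0}]'

```text
t: 13.58
tool_pos: [0.5516, 0.0162, 0.215]
orientation: [2.649, 0.046, -1.652]
force: [0.7, 0.0, -0.0]
opening: 0.0702
```

```bash
python3 go.py "(.59,.0172,.151,-88),(.6188,.0182,.0965,-88)"; python3 - <<'E'
from meas import *
s=cam('side'); cv2.imwrite('pics/c.png',cv2.resize(s['pixels'][60:340,120:480],(720,560),interpolation=2))
E
```

```text
t 13.57 p [0.5516 0.0162 0.215 ] jaw -88.0 tilt fwd 26.1 side 0.87 open 0.0702 F [ 0.7  0.  -0. ] q [-0.11 -0.47  2.1   0.07  1.06  1.41]
[0.1239, 0.0005, -0.0106] roll 0.001 rows 1.2
[0.2266, 0.0005, -0.0138] roll 0.001 rows 1.0
```

View pics/c.png

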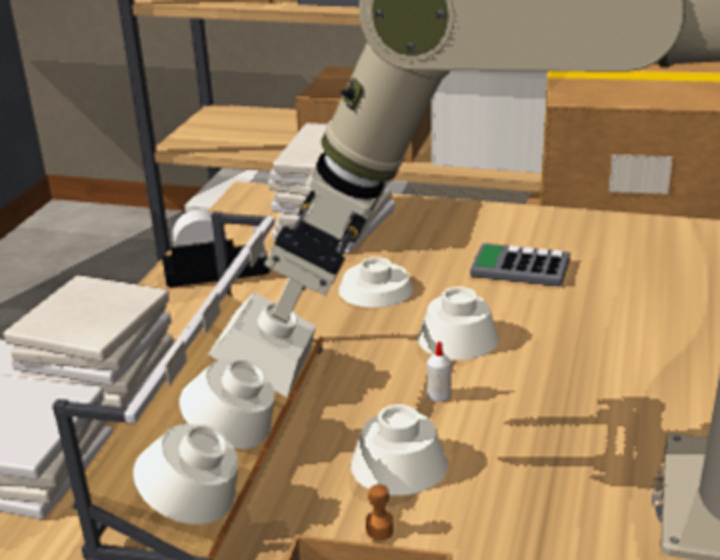

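The gripper leans in front of the rail, in line with the middle rack bowl's axis. Going down and gripping.

>>> apply_moves --series '[{"jaw": -0.5,"linear": [0.06,0,-0.0053],"roll": 0},{"jaw": -0.5,"linear": [0.1239,0,-0.0106],"roll": 0},{"jaw": -0.5,"linear": [0.17,0,-0.012],"roll": 0},{"jaw": -0.5,"linear": [0.2,0,-0.013],"roll": 0},{"jaw": -0.5,"linear": [0.2255,0,-0.0138],"roll": 0},{"jaw": -0.5,"linear": [0.2255,0,-0.0138],"roll": 0},{"jaw": -0.5,"linear": [0.2255,0,-0.0138],"roll": 0}]'

```text
t: 14.5
tool_pos: [0.6215, 0.0182, 0.1032]
orientation: [2.655, 0.046, -1.642]
force: [-0.8, -0.2, 1.1]
opening: 0.0695
```

```bash
python3 go.py "(.6188,.0182,.0965,-88)"
```

```text
t 14.5 p [0.6215 0.0182 0.1032] jaw -88.0 tilt fwd 26.51 side 0.84 open 0.0695 F [-0.8 -0.2  1.1] q [-0.09 -0.14  2.05  0.08  0.77  1.41]
[0.008, -0.0002, 0.0089] roll 0.001 rows 0.1
```

>>> apply_moves --series '[{"jaw": -0.5,"linear": [0.004,0,0.0089],"roll": 0},{"jaw": -0.5,"linear": [0.008,0,0.0089],"roll": 0},{"jaw": -0.5,"linear": [0.008,0,0.0089],"roll": 0}]'

```text
t: 14.88
tool_pos: [0.6187, 0.0181, 0.0964]
orientation: [2.655, 0.046, -1.642]
force: [-0.1, 0.3, 0.1]
opening: 0.0697
```

```bash
python3 go.py "(.6188,.0182,.0965,-88)"
```

```text
t 14.88 p [0.6187 0.0181 0.0964] jaw -88.0 tilt fwd 26.5 side 0.84 open 0.0697 F [-0.1  0.3  0.1] q [-0.09 -0.14  2.06  0.08  0.76  1.41]
[-0.0, -0.0002, -0.0003] roll 0.001 rows 0.0
```

>>> apply_moves --series '[{"jaw": 1,"linear": [0,0,0],"roll": 0},{"jaw": 1,"linear": [0,0,0],"roll": 0},{"jaw": 1,"linear": [0,0,0],"roll": 0},{"jaw": 1,"linear": [0,0,0],"roll": 0},{"jaw": 1,"linear": [-0.02,0,0],"roll": 0},{"jaw": 1,"linear": [-0.06,0,0],"roll": 0},{"jaw": 1,"linear": [-0.12,0,0],"roll": 0},{"jaw": 1,"linear": [-0.18,0,0],"roll": 0},{"jaw": 1,"linear": [-0.22,0,0],"roll": 0},{"jaw": 1,"linear": [-0.22,0,0],"roll": 0}]' --force 25

```text
t: 16.12
tool_pos: [0.5607, 0.016, 0.2178]
orientation: [2.658, 0.045, -1.635]
force: [-0.0, 0.5, -1.7]
opening: 0.0488
```

```bash
python3 go.py "(.45,.015,.30,-88),(.1,.003,.30,-88)"
```

```text
t 16.12 p [0.5607 0.016  0.2178] jaw -88.0 tilt fwd 26.79 side 0.8 open 0.0488 F [-0.   0.5 -1.7] q [-0.1  -0.45  2.08  0.07  1.05  1.41]
[-0.2054, -0.0046, 0.1028] roll 0.001 rows 2.2
[-0.4686, -0.0051, 0.6237] roll 0.001 rows 5.6
```

>>> apply_moves --series '[{"jaw": 1,"linear": [-0.07,-0.0015,0.035],"roll": 0},{"jaw": 1,"linear": [-0.14,-0.003,0.07],"roll": 0},{"jaw": 1,"linear": [-0.2054,-0.0046,0.1028],"roll": 0},{"jaw": 1,"linear": [-0.2054,-0.0046,0.1028],"roll": 0},{"jaw": 1,"linear": [-0.25,-0.0046,0.19],"roll": 0},{"jaw": 1,"linear": [-0.25,-0.0046,0.19],"roll": 0},{"jaw": 1,"linear": [-0.25,-0.0046,0.19],"roll": 0}]'

```text
t: 17.0
tool_pos: [0.425, 0.0141, 0.3044]
orientation: [2.63, 0.045, -1.681]
force: [-0.4, 0.5, -0.3]
opening: 0.0482
```

```bash
python3 go.py "(.1,.003,.30,-88)"
```

```text
t 17.0 p [0.425  0.0141 0.3044] jaw -88.0 tilt fwd 24.82 side 0.76 open 0.0482 F [-0.4  0.5 -0.3] q [-0.16 -0.89  2.18  0.08  1.43  1.38]
[-0.2209, -0.0005, 0.495] roll 0.0 rows 5.2
```

Untilting works at the near limit (26.8° → 24.8°). Continuing.

>>> apply_moves --series '[{"jaw": 1,"linear": [-0.3,0,0.6],"roll": 0},{"jaw": 1,"linear": [-0.3,0,0.6],"roll": 0}]'

```text
t: 17.25
tool_pos: [0.3978, 0.0131, 0.3282]
orientation: [2.579, 0.045, -1.758]
force: [0.4, 0.5, -1.9]
opening: 0.0486
```

>>> apply_moves --series '[{"jaw": 1,"linear": [-0.3,0,0.6],"roll": 0},{"jaw": 1,"linear": [-0.3,0,0.6],"roll": 0}]'

```text
t: 17.5
tool_pos: [0.3653, 0.0116, 0.3649]
orientation: [2.527, 0.044, -1.831]
force: [0.1, 0.0, -0.9]
opening: 0.0488
```

```bash
python3 go.py "(.1,.003,.30,-88)"
```

```text
t 17.5 p [0.3653 0.0116 0.3649] jaw -88.0 tilt fwd 18.14 side 0.61 open 0.0488 F [ 0.1  0.  -0.9] q [-0.18 -0.89  2.03  0.07  1.69  1.38]
[-0.0351, -0.0014, 0.4541] roll 0.001 rows 4.4
```

>>> apply_moves --series '[{"jaw": 1,"linear": [0,0,0.7],"roll": 0},{"jaw": 1,"linear": [0,0,0.7],"roll": 0}]'

```text
t: 17.75
tool_pos: [0.3441, 0.0101, 0.3567]
orientation: [2.471, 0.044, -1.905]
force: [-0.1, -0.1, -1.6]
opening: 0.0486
```

>>> apply_moves --series '[{"jaw": 1,"linear": [0,0,0.7],"roll": 0},{"jaw": 1,"linear": [0,0,0.7],"roll": 0}]'

```text
t: 18.0
tool_pos: [0.3206, 0.008, 0.3562]
orientation: [2.413, 0.045, -1.978]
force: [-0.3, -0.5, -1.8]
opening: 0.0486
```

```bash
python3 go.py "(.1,.003,.30,-88)"
```

```text
t 18.0 p [0.3206 0.008  0.3562] jaw -87.9 tilt fwd 11.31 side 0.49 open 0.0486 F [-0.3 -0.5 -1.8] q [-0.19 -0.89  2.03  0.05  1.81  1.36]
[0.0196, -0.0047, 0.379] roll 0.002 rows 3.6
```

>>> apply_moves --series '[{"jaw": 1,"linear": [-0.35,0,0.35],"roll": 0},{"jaw": 1,"linear": [-0.35,0,0.35],"roll": 0}]'

```text
t: 18.25
tool_pos: [0.2674, 0.0048, 0.4485]
orientation: [2.379, 0.047, -2.019]
force: [0.9, 0.1, -2.2]
opening: 0.0485
```

```bash
python3 go.py "(.1,.003,.30,-88)"
```

```text
t 18.25 p [0.2674 0.0048 0.4485] jaw -87.9 tilt fwd 9.36 side 0.51 open 0.0485 F [ 0.9  0.1 -2.2] q [-0.24 -0.89  1.84  0.05  2.03  1.32]
[0.1989, -0.0065, 0.3155] roll 0.003 rows 3.6
```

>>> apply_moves --series '[{"jaw": 1,"linear": [0.5,0,0.5],"roll": 0},{"jaw": 1,"linear": [0.5,0,0.5],"roll": 0},{"jaw": 1,"linear": [0.5,0,0.5],"roll": 0}]'

```text
t: 18.62
tool_pos: [0.2868, 0.0008, 0.3552]
orientation: [2.325, 0.049, -2.081]
force: [1.1, 0.5, -1.1]
opening: 0.0483
```

```bash
python3 go.py "(.1,.003,.30,-88)"
```

```text
t 18.62 p [0.2868 0.0008 0.3552] jaw -87.9 tilt fwd 6.33 side 0.53 open 0.0483 F [ 1.1  0.5 -1.1] q [-0.22 -0.89  2.02  0.04  1.91  1.33]
[0.0572, -0.0147, 0.3192] roll 0.004 rows 3.1
```

>>> apply_moves --series '[{"jaw": 1,"linear": [0.5,0,0.5],"roll": 0},{"jaw": 1,"linear": [0.5,0,0.5],"roll": 0}]'

```text
t: 18.88
tool_pos: [0.2886, -0.0033, 0.2778]
orientation: [2.276, 0.051, -2.136]
force: [0.9, -0.9, -1.8]
opening: 0.0487
```

```bash
python3 go.py "(.1,.003,.30,-88)"
```

```text
t 18.88 p [ 0.2886 -0.0033  0.2778] jaw -87.9 tilt fwd 3.63 side 0.61 open 0.0487 F [ 0.9 -0.9 -1.8] q [-0.22 -0.89  2.16  0.03  1.81  1.32]
[-0.0567, -0.0225, 0.3108] roll 0.005 rows 3.0
```

>>> apply_moves --series '[{"jaw": 1,"linear": [0.2,0,0.6],"roll": 0},{"jaw": 1,"linear": [0.2,0,0.6],"roll": 0}]'

```text
t: 19.12
tool_pos: [0.2709, -0.0125, 0.2481]
orientation: [2.216, 0.058, -2.203]
force: [0.6, 0.6, -1.4]
opening: 0.0484
```

```bash
python3 go.py "(.408,-.298,.25,-88)"
```

```text
t 19.12 p [ 0.2709 -0.0125  0.2481] jaw -87.8 tilt fwd 0.33 side 0.82 open 0.0484 F [ 0.6  0.6 -1.4] q [-0.26 -0.89  2.22  0.02  1.82  1.28]
[-0.0087, 0.4841, -0.2103] roll 0.006 rows 5.1
```

Tilt is back to 0.3° with the bowl held. Moving above the stack.

>>> apply_moves --series '[{"jaw": 1,"linear": [-0.002,0.09,-0.04],"roll": 0},{"jaw": 1,"linear": [-0.004,0.19,-0.082],"roll": 0},{"jaw": 1,"linear": [-0.005,0.28,-0.122],"roll": 0},{"jaw": 1,"linear": [-0.007,0.37,-0.16],"roll": 0},{"jaw": 1,"linear": [-0.008,0.44,-0.191],"roll": 0},{"jaw": 1,"linear": [0.04,0.4841,-0.2103],"roll": 0},{"jaw": 1,"linear": [0.1,0.4841,-0.2103],"roll": 0},{"jaw": 1,"linear": [0.1,0.4841,-0.2103],"roll": 0},{"jaw": 1,"linear": [0.1,0.4841,-0.2103],"roll": 0}]'

```text
t: 20.25
tool_pos: [0.4089, -0.2977, 0.1866]
orientation: [2.217, 0.056, -2.2]
force: [-0.4, -0.3, -1.5]
opening: 0.0486
```

```bash
python3 go.py "(.408,-.298,.13,-88),(.408,-.298,.0815,-88)"; python3 - <<'E'
from meas import *
s=cam('side'); c=cam('top'); a,b=proj(s,(.408,-.298,.1))[0].astype(int); print(a,b)
A=cv2.resize(s['pixels'][b-60:b+60,a-50:a+50],(500,600),interpolation=2); u,v=proj(c,(.408,-.298,.15))[0].astype(int)
cv2.imwrite('pics/d.png',np.hstack([A,cv2.resize(c['pixels'][v-60:v+60,u-30:u+30],(300,600),interpolation=2)]))
E
```

```text
t 20.25 p [ 0.4089 -0.2977  0.1866] jaw -87.8 tilt fwd 0.41 side 0.74 open 0.0486 F [-0.4 -0.3 -1.5] q [-0.74 -0.11  1.79  0.01  1.47  0.79]
[0.0943, 0.0017, 0.0022] roll 0.006 rows 0.9
[0.1751, 0.0027, 0.0028] roll 0.006 rows 0.8
350 198
```

View pics/d.png

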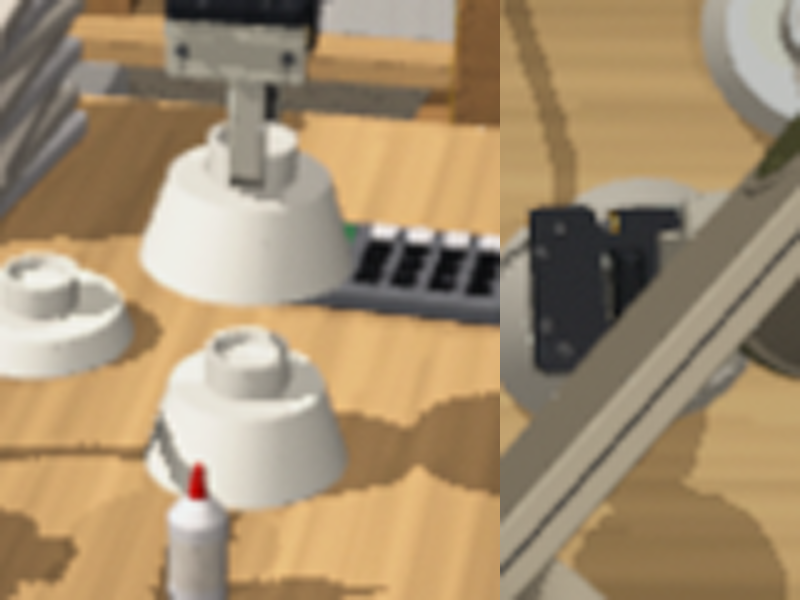

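The held bowl is level and centred over the stack bowl in the side view (rim centres at u≈247 and 246 in the crop). Lowering.

>>> apply_moves --series '[{"jaw": 1,"linear": [0.05,0.0012,0.0015],"roll": 0},{"jaw": 1,"linear": [0.1,0.0017,0.0022],"roll": 0},{"jaw": 1,"linear": [0.135,0.002,0.0025],"roll": 0},{"jaw": 1,"linear": [0.16,0.0025,0.0028],"roll": 0},{"jaw": 1,"linear": [0.168,0.0027,0.0028],"roll": 0},{"jaw": 1,"linear": [0.172,0.0027,0.0028],"roll": 0},{"jaw": 1,"linear": [0.172,0.0027,0.0028],"roll": 0}]'

```text
t: 21.22
tool_pos: [0.409, -0.2987, 0.0849]
orientation: [2.218, 0.054, -2.197]
force: [-0.1, -0.4, -1.6]
opening: 0.0482
```

```bash
python3 go.py "(.408,-.298,.0815,-88)"
```

```text
t 21.23 p [ 0.409  -0.2987  0.0849] jaw -87.8 tilt fwd 0.55 side 0.63 open 0.0482 F [-0.1 -0.4 -1.6] q [-0.74 -0.02  1.89  0.02  1.27  0.79]
[0.0056, -0.0012, 0.0017] roll 0.007 rows 0.1
```

>>> apply_moves --series '[{"jaw": 1,"linear": [0.003,-0.001,0.0017],"roll": 0},{"jaw": 1,"linear": [0.0055,-0.001,0.0017],"roll": 0},{"jaw": 1,"linear": [0.0075,-0.001,0.0017],"roll": 0}]'

```text
t: 21.6
tool_pos: [0.4088, -0.2987, 0.0818]
orientation: [2.219, 0.053, -2.194]
force: [-1.5, 3.3, 12.5]
opening: 0.0484
```

```bash
python3 go.py "(.408,-.298,.0815,-88)"
```

```text
t 21.6 p [ 0.4088 -0.2987  0.0818] jaw -87.8 tilt fwd 0.64 side 0.55 open 0.0484 F [-1.5  3.3 12.5] q [-0.74 -0.02  1.9   0.02  1.26  0.78]
[0.0005, -0.0012, 0.0014] roll 0.007 rows 0.0
```

Seated at the expected height (0.0818 against 0.0815 computed). Releasing and lifting off.

>>> apply_moves --series '[{"jaw": -0.5,"linear": [0.003,0,0],"roll": 0},{"jaw": -0.5,"linear": [0,0,0],"roll": 0},{"jaw": -0.5,"linear": [0,0,0],"roll": 0},{"jaw": -0.5,"linear": [-0.05,0,0],"roll": 0},{"jaw": -0.5,"linear": [-0.13,0,0],"roll": 0},{"jaw": -0.5,"linear": [-0.2,0,0],"roll": 0},{"jaw": -0.5,"linear": [-0.2,0,0],"roll": 0}]'

```text
t: 22.48
tool_pos: [0.4094, -0.3016, 0.2063]
orientation: [2.223, 0.047, -2.185]
force: [-0.2, -0.1, 0.2]
opening: 0.0699
```

```bash
python3 go.py "(.4225,.0125,.18,-88),(.4225,.0125,.08,-88),(.4225,.0125,.0525,-88)"
```

```text
t 22.48 p [ 0.4094 -0.3016  0.2063] jaw -87.8 tilt fwd 0.96 side 0.25 open 0.0699 F [-0.2 -0.1  0.2] q [-0.75 -0.12  1.77  0.01  1.49  0.78]
[0.0465, -0.5221, -0.0412] roll 0.007 rows 5.0
[0.2131, -0.5215, -0.0383] roll 0.007 rows 1.6
[0.2589, -0.5213, -0.0376] roll 0.007 rows 0.4
```

>>> apply_moves --series '[{"jaw": -0.5,"linear": [0.0465,-0.1,-0.008],"roll": 0.007},{"jaw": -0.5,"linear": [0.0465,-0.2,-0.016],"roll": 0.007},{"jaw": -0.5,"linear": [0.0465,-0.3,-0.024],"roll": 0.007},{"jaw": -0.5,"linear": [0.0465,-0.4,-0.032],"roll": 0.007},{"jaw": -0.5,"linear": [0.0465,-0.48,-0.038],"roll": 0.007},{"jaw": -0.5,"linear": [0.0465,-0.5221,-0.0412],"roll": 0.007},{"jaw": -0.5,"linear": [0.1,-0.5218,-0.0402],"roll": 0.007},{"jaw": -0.5,"linear": [0.17,-0.5216,-0.039],"roll": 0.007},{"jaw": -0.5,"linear": [0.22,-0.5215,-0.0383],"roll": 0.007},{"jaw": -0.5,"linear": [0.2575,-0.5213,-0.0376],"roll": 0.007},{"jaw": -0.5,"linear": [0.2575,-0.5213,-0.0376],"roll": 0.007},{"jaw": -0.5,"linear": [0.2575,-0.5213,-0.0376],"roll": 0.007}]'

```text
t: 23.98
tool_pos: [0.4223, 0.0125, 0.0535]
orientation: [2.224, 0.043, -2.188]
force: [-0.7, -1.1, -0.0]
opening: 0.0698
```

```bash
python3 go.py "(.4225,.0125,.0525,-88)"
```

```text
t 23.98 p [0.4223 0.0125 0.0535] jaw -88.0 tilt fwd 0.93 side 0.26 open 0.0698 F [-0.7 -1.1 -0. ] q [-0.1  -0.24  2.15  0.01  1.21  1.44]
[0.0017, 0.0001, -0.0003] roll -0.001 rows 0.0
```

>>> apply_moves --series '[{"jaw": 1,"linear": [0,0,0],"roll": 0},{"jaw": 1,"linear": [0,0,0],"roll": 0},{"jaw": 1,"linear": [0,0,0],"roll": 0},{"jaw": 1,"linear": [0,0,0],"roll": 0},{"jaw": 1,"linear": [-0.02,0,0],"roll": 0},{"jaw": 1,"linear": [-0.07,0,0],"roll": 0},{"jaw": 1,"linear": [-0.15,0,0],"roll": 0},{"jaw": 1,"linear": [-0.24,0,0],"roll": 0},{"jaw": 1,"linear": [-0.3,0,0],"roll": 0},{"jaw": 1,"linear": [-0.3,0,0],"roll": 0}]'

```text
t: 25.22
tool_pos: [0.4211, 0.0116, 0.2375]
orientation: [2.231, 0.042, -2.181]
force: [0.1, -0.0, -2.5]
opening: 0.0483
```

```bash
python3 go.py "(.4085,-.298,.225,-88),(.4085,-.298,.17,-88)"
python3 - <<'E'
from meas import *
c=cam('top'); p=(.408,-.298,.099);u=proj(c,p)[0]; x,y,d,v=foot(c,u,19.7); print(x,y,d,onz(c,(x,y),.099),u)
E
```

```text
t 25.23 p [0.4211 0.0116 0.2375] jaw -88.0 tilt fwd 1.3 side 0.23 open 0.0483 F [ 0.1 -0.  -2.5] q [-0.1  -0.41  1.94  0.01  1.58  1.44]
[0.0183, 0.515, 0.0393] roll -0.001 rows 5.0
[0.1099, 0.5153, 0.0414] roll -0.001 rows 0.9
433.5 245.0 17.5 [ 0.40705478 -0.29755674  0.099     ] [433.67253892 244.62518163]
```

The nested bowl's foot measures (0.407, -0.298), straight over the lower one.

>>> apply_moves --series '[{"jaw": 1,"linear": [0.018,0.1,0.008],"roll": 0},{"jaw": 1,"linear": [0.018,0.2,0.016],"roll": 0},{"jaw": 1,"linear": [0.018,0.3,0.024],"roll": 0},{"jaw": 1,"linear": [0.018,0.4,0.032],"roll": 0},{"jaw": 1,"linear": [0.018,0.47,0.037],"roll": 0},{"jaw": 1,"linear": [0.0183,0.515,0.04],"roll": 0},{"jaw": 1,"linear": [0.06,0.515,0.041],"roll": 0},{"jaw": 1,"linear": [0.11,0.5153,0.0422],"roll": 0},{"jaw": 1,"linear": [0.11,0.5153,0.0422],"roll": 0},{"jaw": 1,"linear": [0.11,0.5153,0.0422],"roll": 0}]'

```text
t: 26.52
tool_pos: [0.4065, -0.2976, 0.1672]
orientation: [2.226, 0.044, -2.186]
force: [0.4, -1.1, -0.6]
opening: 0.0484
```

```bash
python3 go.py "(.408,-.298,.12,-88),(.408,-.298,.1115,-88)"
```

```text
t 26.52 p [ 0.4065 -0.2976  0.1672] jaw -88.0 tilt fwd 1.04 side 0.29 open 0.0484 F [ 0.4 -1.1 -0.6] q [-0.75 -0.11  1.83  0.02  1.42  0.79]
[0.0788, 0.0011, -0.0011] roll -0.0 rows 0.8
[0.0929, 0.0012, -0.0008] roll -0.0 rows 0.1
```

>>> apply_moves --series '[{"jaw": 1,"linear": [0.035,0.0011,-0.0011],"roll": 0},{"jaw": 1,"linear": [0.065,0.0011,-0.0011],"roll": 0},{"jaw": 1,"linear": [0.085,0.0011,-0.0011],"roll": 0},{"jaw": 1,"linear": [0.093,0.0012,-0.0008],"roll": 0},{"jaw": 1,"linear": [0.097,0.0012,-0.0008],"roll": 0},{"jaw": 1,"linear": [0.1,0.0012,-0.0008],"roll": 0},{"jaw": 1,"linear": [0.1,0.0012,-0.0008],"roll": 0}]'

```text
t: 27.4
tool_pos: [0.4084, -0.2983, 0.1078]
orientation: [2.227, 0.043, -2.185]
force: [-0.7, -0.1, 0.4]
opening: 0.0484
```

```bash
python3 go.py "(.408,-.298,.1075,-88)"
```

```text
t 27.4 p [ 0.4084 -0.2983  0.1078] jaw -88.0 tilt fwd 1.08 side 0.25 open 0.0484 F [-0.7 -0.1  0.4] q [-0.74 -0.06  1.89  0.02  1.3   0.79]
[0.0005, -0.0005, 0.0006] roll -0.0 rows 0.0
```

Contact is just starting (force from -1.5 to +0.4 N). I'll press a hair more, then release and lift off.

>>> apply_moves --series '[{"jaw": 1,"linear": [0.002,0,0],"roll": 0},{"jaw": 1,"linear": [0.003,0,0],"roll": 0},{"jaw": -0.5,"linear": [0.003,0,0],"roll": 0},{"jaw": -0.5,"linear": [0.001,0,0],"roll": 0},{"jaw": -0.5,"linear": [0,0,0],"roll": 0},{"jaw": -0.5,"linear": [-0.05,0,0],"roll": 0},{"jaw": -0.5,"linear": [-0.13,0,0],"roll": 0},{"jaw": -0.5,"linear": [-0.2,0,0],"roll": 0},{"jaw": -0.5,"linear": [-0.2,0,0],"roll": 0}]'

```text
t: 28.52
tool_pos: [0.4078, -0.3005, 0.2322]
orientation: [2.23, 0.037, -2.176]
force: [0.2, 0.8, -1.1]
opening: 0.07
```

```bash
python3 go.py "(.55,.02,.42,-88),(.95,.034,.42,-88)"
```

```text
t 28.52 p [ 0.4078 -0.3005  0.2322] jaw -88.0 tilt fwd 1.4 side -0.04 open 0.07 F [ 0.2  0.8 -1.1] q [-0.75 -0.15  1.74  0.02  1.53  0.79]
[-0.3075, -0.5251, -0.2629] roll -0.0 rows 6.4
[-0.2912, -0.5253, -0.9298] roll -0.0 rows 6.4
```

>>> apply_moves --series '[{"jaw": -0.5,"linear": [-0.3075,-0.5251,-0.2629],"roll": 0},{"jaw": -0.5,"linear": [-0.3075,-0.5251,-0.2629],"roll": 0},{"jaw": -0.5,"linear": [-0.3075,-0.5251,-0.2629],"roll": 0},{"jaw": -0.5,"linear": [-0.3075,-0.5251,-0.2629],"roll": 0},{"jaw": -0.5,"linear": [-0.3075,-0.5251,-0.2629],"roll": 0},{"jaw": -0.5,"linear": [-0.3075,-0.5251,-0.2629],"roll": 0},{"jaw": -0.5,"linear": [-0.3075,-0.5251,-0.2629],"roll": 0},{"jaw": -0.5,"linear": [-0.3,-0.5253,-0.9298],"roll": 0},{"jaw": -0.5,"linear": [-0.3,-0.5253,-0.9298],"roll": 0},{"jaw": -0.5,"linear": [-0.3,-0.5253,-0.9298],"roll": 0},{"jaw": -0.5,"linear": [-0.3,-0.5253,-0.9298],"roll": 0},{"jaw": -0.5,"linear": [-0.3,-0.5253,-0.9298],"roll": 0},{"jaw": -0.5,"linear": [-0.3,-0.5253,-0.9298],"roll": 0},{"jaw": -0.5,"linear": [-0.3,-0.5253,-0.9298],"roll": 0}]'

```text
t: 30.28
tool_pos: [0.8391, 0.0299, 0.3773]
orientation: [2.272, 0.039, -2.134]
force: [0.2, 0.5, -0.5]
opening: 0.0698
```

>>> apply_moves --series '[{"jaw": -0.5,"linear": [-0.3,0,-1],"roll": 0},{"jaw": -0.5,"linear": [-0.3,0,-1],"roll": 0}]'

```text
t: 30.52
tool_pos: [0.8617, 0.0305, 0.3794]
orientation: [2.335, 0.039, -2.066]
force: [-0.9, 0.1, 0.4]
opening: 0.0702
```

>>> apply_moves --series '[{"jaw": -0.5,"linear": [-0.25,0,-1],"roll": 0},{"jaw": -0.5,"linear": [-0.25,0,-1],"roll": 0}]'

```text
t: 30.78
tool_pos: [0.8869, 0.0314, 0.3772]
orientation: [2.396, 0.04, -1.996]
force: [-0.7, 0.5, 0.2]
opening: 0.0695
```

>>> apply_moves --series '[{"jaw": -0.5,"linear": [-0.2,0,-1],"roll": 0},{"jaw": -0.5,"linear": [-0.2,0,-1],"roll": 0}]'

```text
t: 31.02
tool_pos: [0.9117, 0.0322, 0.3757]
orientation: [2.454, 0.041, -1.925]
force: [-0.9, -0.4, 0.0]
opening: 0.0695
```

```bash
python3 go.py
```

```text
Traceback (most recent call last):
  File "go.py", line 13, in <module>
    import sys; go(*eval('['+sys.argv[1]+']'))
                             ~~~~~~~~^^^
IndexError: list index out of range
```

>>> apply_moves --series '[{"jaw": -0.5,"linear": [-0.15,0,-1],"roll": 0},{"jaw": -0.5,"linear": [-0.15,0,-1],"roll": 0}]'

```text
t: 31.28
tool_pos: [0.9357, 0.033, 0.3761]
orientation: [2.51, 0.042, -1.853]
force: [-0.5, 0.0, -0.8]
opening: 0.0695
```

>>> apply_moves --series '[{"jaw": -0.5,"linear": [-0.1,0,-1],"roll": 0},{"jaw": -0.5,"linear": [-0.1,0,-1],"roll": 0}]'

```text
t: 31.52
tool_pos: [0.9589, 0.0338, 0.3783]
orientation: [2.563, 0.043, -1.78]
force: [0.3, -0.7, -0.1]
opening: 0.0694
```

>>> apply_moves --series '[{"jaw": -0.5,"linear": [-0.05,0,-1],"roll": 0},{"jaw": -0.5,"linear": [-0.05,0,-1],"roll": 0}]'

```text
t: 31.78
tool_pos: [0.9814, 0.0345, 0.382]
orientation: [2.614, 0.044, -1.705]
force: [-0.2, 0.1, 0.2]
opening: 0.0702
```

>>> apply_moves --series '[{"jaw": -0.5,"linear": [-0.05,0,-1],"roll": 0},{"jaw": -0.5,"linear": [-0.05,0,-1],"roll": 0}]'

```text
t: 32.02
tool_pos: [1.0008, 0.0352, 0.3923]
orientation: [2.663, 0.045, -1.629]
force: [0.6, 0.8, 0.5]
opening: 0.0696
```

```bash
python3 go.py "(.55,.14,.38,-88),(.55,.1532,.2188,-88)"
```

```text
t 32.02 p [1.0008 0.0352 0.3923] jaw -88.0 tilt fwd 27.09 side 0.84 open 0.0696 F [0.6 0.8 0.5] q [-0.03  1.03  0.02  0.03  1.62  1.52]
[-0.3213, -0.2008, 0.6722] roll -0.0 rows 7.4
[-0.0818, -0.2231, 0.7939] roll -0.0 rows 2.6
```

>>> apply_moves --series '[{"jaw": -0.5,"linear": [-0.3213,-0.2008,0.6722],"roll": 0},{"jaw": -0.5,"linear": [-0.3213,-0.2008,0.6722],"roll": 0},{"jaw": -0.5,"linear": [-0.3213,-0.2008,0.6722],"roll": 0},{"jaw": -0.5,"linear": [-0.3213,-0.2008,0.6722],"roll": 0},{"jaw": -0.5,"linear": [-0.3213,-0.2008,0.6722],"roll": 0},{"jaw": -0.5,"linear": [-0.3213,-0.2008,0.6722],"roll": 0},{"jaw": -0.5,"linear": [-0.3213,-0.2008,0.6722],"roll": 0},{"jaw": -0.5,"linear": [-0.3213,-0.2008,0.6722],"roll": 0},{"jaw": -0.5,"linear": [-0.3,-0.21,0.73],"roll": 0},{"jaw": -0.5,"linear": [-0.2,-0.215,0.79],"roll": 0},{"jaw": -0.5,"linear": [-0.0818,-0.2231,0.7939],"roll": 0},{"jaw": -0.5,"linear": [-0.0818,-0.2231,0.7939],"roll": 0},{"jaw": -0.5,"linear": [-0.0818,-0.2231,0.7939],"roll": 0},{"jaw": -0.5,"linear": [-0.0818,-0.2231,0.7939],"roll": 0}]'

```text
t: 33.78
tool_pos: [0.5505, 0.1532, 0.2208]
orientation: [2.665, 0.045, -1.627]
force: [0.8, 0.4, 0.5]
opening: 0.0698
```

```bash
python3 go.py "(.587,.1547,.1495,-88),(.6153,.1557,.0963,-88)"; python3 - <<'E'
from meas import *
s=cam('side'); u,v=proj(s,(.58,.155,.18))[0].astype(int)
I=cv2.resize(s['pixels'][v-70:v+70,u-75:u+75],(750,600)[:1]+(600,) if 0 else (643,600),interpolation=2)
cv2.imwrite('pics/e.png',I)
E
```

```text
t 33.77 p [0.5505 0.1532 0.2208] jaw -88.0 tilt fwd 27.19 side 0.85 open 0.0698 F [0.8 0.4 0.5] q [ 0.25 -0.4   2.05 -0.11  1.04  1.82]
[0.1336, -0.0005, 0.0002] roll -0.001 rows 1.3
[0.234, -0.0006, -0.0012] roll -0.001 rows 1.0
```

View pics/e.png

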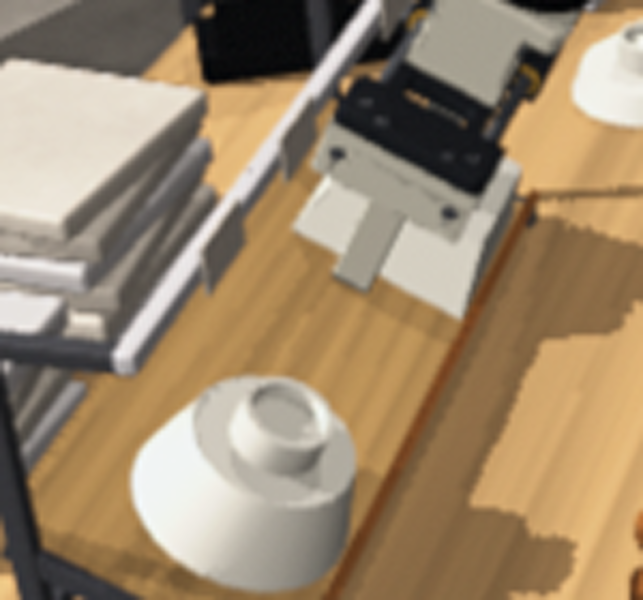

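The left rack bowl is untouched and the gripper is lined up in front of the rail. Going down.

>>> apply_moves --series '[{"jaw": -0.5,"linear": [0.07,0,0],"roll": 0},{"jaw": -0.5,"linear": [0.1336,0,0],"roll": 0},{"jaw": -0.5,"linear": [0.18,0,-0.0006],"roll": 0},{"jaw": -0.5,"linear": [0.21,0,-0.001],"roll": 0},{"jaw": -0.5,"linear": [0.23,0,-0.0012],"roll": 0},{"jaw": -0.5,"linear": [0.23,0,-0.0012],"roll": 0},{"jaw": -0.5,"linear": [0.23,0,-0.0012],"roll": 0}]'

```text
t: 34.7
tool_pos: [0.6153, 0.1556, 0.1006]
orientation: [2.668, 0.046, -1.623]
force: [0.1, -0.7, -0.1]
opening: 0.0696
```

```bash
python3 go.py "(.6153,.1557,.0963,-88)"
```

```text
t 34.7 p [0.6153 0.1556 0.1006] jaw -88.0 tilt fwd 27.35 side 0.88 open 0.0696 F [ 0.1 -0.7 -0.1] q [ 0.22 -0.09  2.02 -0.12  0.75  1.82]
[0.0063, -0.0002, 0.0032] roll -0.001 rows 0.1
```

>>> apply_moves --series '[{"jaw": -0.5,"linear": [0.0055,0,0.0032],"roll": 0},{"jaw": -0.5,"linear": [0.006,0,0.0032],"roll": 0},{"jaw": -0.5,"linear": [0.006,0,0.0032],"roll": 0},{"jaw": 1,"linear": [0.006,0,0.0032],"roll": 0},{"jaw": 1,"linear": [0.006,0,0.0032],"roll": 0},{"jaw": 1,"linear": [0.006,0,0.0032],"roll": 0},{"jaw": 1,"linear": [0.006,0,0.0032],"roll": 0}]'

```text
t: 35.58
tool_pos: [0.6152, 0.1556, 0.0965]
orientation: [2.668, 0.046, -1.623]
force: [-1.0, -0.2, 0.7]
opening: 0.0487
```

```bash
python3 go.py "(.6153,.1557,.0963,-88)"
```

```text
t 35.58 p [0.6152 0.1556 0.0965] jaw -88.0 tilt fwd 27.34 side 0.88 open 0.0487 F [-1.  -0.2  0.7] q [ 0.22 -0.09  2.02 -0.12  0.74  1.82]
[0.0003, -0.0001, -0.0001] roll -0.0 rows 0.0
```

Gripped. Lifting along the axis, then checking the pose.

>>> apply_moves --series '[{"jaw": 1,"linear": [-0.02,0,0],"roll": 0},{"jaw": 1,"linear": [-0.06,0,0],"roll": 0},{"jaw": 1,"linear": [-0.12,0,0],"roll": 0},{"jaw": 1,"linear": [-0.18,0,0],"roll": 0},{"jaw": 1,"linear": [-0.22,0,0],"roll": 0},{"jaw": 1,"linear": [-0.22,0,0],"roll": 0}]'

```text
t: 36.33
tool_pos: [0.5554, 0.154, 0.2169]
orientation: [2.672, 0.047, -1.617]
force: [0.2, -0.8, -0.8]
opening: 0.0486
```

```bash
python3 go.py "(.47,.06,.29,-88),(.425,.014,.305,-88)"
```

```text
t 36.33 p [0.5554 0.154  0.2169] jaw -88.0 tilt fwd 27.62 side 0.96 open 0.0486 F [ 0.2 -0.8 -0.8] q [ 0.24 -0.39  2.05 -0.11  1.02  1.82]
[-0.1764, 0.1515, 0.0743] roll 0.0 rows 2.3
[-0.2346, 0.2255, 0.1315] roll 0.0 rows 1.1
```

>>> apply_moves --series '[{"jaw": 1,"linear": [-0.06,0.05,0.025],"roll": 0},{"jaw": 1,"linear": [-0.12,0.1,0.05],"roll": 0},{"jaw": 1,"linear": [-0.1764,0.1515,0.0743],"roll": 0},{"jaw": 1,"linear": [-0.2346,0.2255,0.1315],"roll": 0},{"jaw": 1,"linear": [-0.25,0.2255,0.18],"roll": 0},{"jaw": 1,"linear": [-0.25,0.2255,0.18],"roll": 0}]'

```text
t: 37.08
tool_pos: [0.4297, 0.0137, 0.3048]
orientation: [2.645, 0.045, -1.664]
force: [-0.1, -0.6, -1.6]
opening: 0.0484
```

>>> apply_moves --series '[{"jaw": 1,"linear": [-0.3,0,0.6],"roll": 0},{"jaw": 1,"linear": [-0.3,0,0.6],"roll": 0}]'

```text
t: 37.33
tool_pos: [0.4038, 0.0139, 0.3268]
orientation: [2.595, 0.047, -1.738]
force: [0.3, 0.5, -1.1]
opening: 0.0488
```

>>> apply_moves --series '[{"jaw": 1,"linear": [-0.3,0,0.6],"roll": 0},{"jaw": 1,"linear": [-0.3,0,0.6],"roll": 0}]'

```text
t: 37.58
tool_pos: [0.373, 0.0118, 0.3616]
orientation: [2.544, 0.05, -1.807]
force: [0.6, -0.7, -1.4]
opening: 0.0483
```

>>> apply_moves --series '[{"jaw": 1,"linear": [0,0,0.7],"roll": 0},{"jaw": 1,"linear": [0,0,0.7],"roll": 0}]'

```text
t: 37.83
tool_pos: [0.3538, 0.009, 0.3502]
orientation: [2.49, 0.053, -1.879]
force: [-0.0, 0.6, -1.6]
opening: 0.0489
```

```bash
python3 go.py "(.408,-.298,.25,-88)"
```

```text
t 37.83 p [0.3538 0.009  0.3502] jaw -87.7 tilt fwd 15.92 side 0.81 open 0.0489 F [-0.   0.6 -1.6] q [-0.19 -0.89  2.05  0.07  1.71  1.36]
[0.1781, 0.5153, -0.0216] roll 0.01 rows 5.2
```

>>> apply_moves --series '[{"jaw": 1,"linear": [0,0,0.7],"roll": 0},{"jaw": 1,"linear": [0,0,0.7],"roll": 0}]'

```text
t: 38.08
tool_pos: [0.3325, 0.0042, 0.345]
orientation: [2.434, 0.057, -1.951]
force: [0.0, -0.9, -1.1]
opening: 0.0487
```

>>> apply_moves --series '[{"jaw": 1,"linear": [0.2,0,0.7],"roll": 0},{"jaw": 1,"linear": [0.2,0,0.7],"roll": 0}]'

```text
t: 38.33
tool_pos: [0.3188, -0.0028, 0.3102]
orientation: [2.377, 0.061, -2.022]
force: [1.1, -0.5, -1.7]
opening: 0.0483
```

>>> apply_moves --series '[{"jaw": 1,"linear": [0.3,0,0.6],"roll": 0},{"jaw": 1,"linear": [0.3,0,0.6],"roll": 0}]'

```text
t: 38.58
tool_pos: [0.3078, -0.0119, 0.254]
orientation: [2.323, 0.068, -2.089]
force: [0.3, 0.7, -1.9]
opening: 0.0485
```

```bash
python3 go.py "(.408,-.298,.25,-88)"
```

```text
t 38.58 p [ 0.3078 -0.0119  0.254 ] jaw -87.5 tilt fwd 6.04 side 1.21 open 0.0485 F [ 0.3  0.7 -1.9] q [-0.27 -0.89  2.21  0.05  1.73  1.27]
[0.0141, 0.4838, -0.1454] roll 0.017 rows 4.9
```

>>> apply_moves --series '[{"jaw": 1,"linear": [0,0,0.7],"roll": 0},{"jaw": 1,"linear": [0,0,0.7],"roll": 0}]'

```text
t: 38.83
tool_pos: [0.2825, -0.0291, 0.2551]
orientation: [2.264, 0.081, -2.162]
force: [-0.5, -0.1, -1.6]
opening: 0.0483
```

>>> apply_moves --series '[{"jaw": 1,"linear": [0,0,0.7],"roll": 0},{"jaw": 1,"linear": [0,0,0.7],"roll": 0}]'

```text
t: 39.08
tool_pos: [0.2524, -0.0572, 0.2647]
orientation: [-2.209, -0.103, 2.23]
force: [-0.1, 0.1, -0.9]
opening: 0.0485
```

```bash
python3 go.py "(.408,-.298,.26,-88),(.408,-.298,.20,-88)"
```

```text
t 39.08 p [ 0.2524 -0.0572  0.2647] jaw -87.4 tilt fwd -0.59 side 2.69 open 0.0485 F [-0.1  0.1 -0.9] q [-0.48 -0.89  2.19  0.04  1.88  1.06]
[-0.0137, 0.4127, -0.2407] roll 0.02 rows 4.6
[0.0862, 0.4174, -0.2416] roll 0.02 rows 1.0
```

The tool is close to upright, with a 2.7° sideways residue that changes the height by about 1 mm over the foot. Carrying it to the stack.

>>> apply_moves --series '[{"jaw": 1,"linear": [-0.003,0.09,-0.053],"roll": 0},{"jaw": 1,"linear": [-0.006,0.18,-0.106],"roll": 0},{"jaw": 1,"linear": [-0.01,0.27,-0.159],"roll": 0},{"jaw": 1,"linear": [-0.013,0.36,-0.21],"roll": 0.02},{"jaw": 1,"linear": [-0.0137,0.4127,-0.2407],"roll": 0.02},{"jaw": 1,"linear": [0.04,0.416,-0.2411],"roll": 0.02},{"jaw": 1,"linear": [0.086,0.419,-0.2416],"roll": 0.02},{"jaw": 1,"linear": [0.086,0.419,-0.2416],"roll": 0.02},{"jaw": 1,"linear": [0.086,0.419,-0.2416],"roll": 0.02}]'

```text
t: 40.2
tool_pos: [0.4081, -0.2991, 0.2006]
orientation: [-2.205, -0.091, 2.225]
force: [1.0, 0.6, -1.3]
opening: 0.0487
```

```bash
python3 go.py "(.408,-.2993,.16,-88),(.408,-.2993,.14,-88)"; python3 - <<'E'
from meas import *
s=cam('side'); a,b=proj(s,(.408,-.298,.12))[0].astype(int)
cv2.imwrite('pics/f.png',cv2.resize(s['pixels'][b-60:b+60,a-60:a+60],(600,600),interpolation=2))
E
```

```text
t 40.2 p [ 0.4081 -0.2991  0.2006] jaw -88.0 tilt fwd -0.56 side 2.67 open 0.0487 F [ 1.   0.6 -1.3] q [-0.75 -0.08  1.73  0.03  1.52  0.78]
[0.0676, 0.0035, -0.0003] roll -0.0 rows 0.6
[0.1009, 0.005, -0.0006] roll -0.0 rows 0.3
```

View pics/f.png

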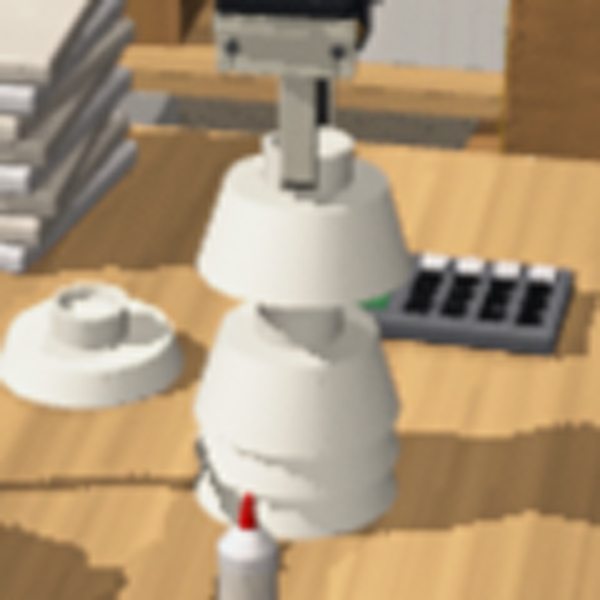

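The two nested bowls stand straight. The held bowl sits about 1.2 px (2.5 mm) toward -x of the stack axis (u≈304 against 298 in the crop), so I shift it +2.5 mm in x and lower.

>>> apply_moves --series '[{"jaw": 1,"linear": [0.035,0.002,-0.0043],"roll": 0},{"jaw": 1,"linear": [0.065,0.0035,-0.0043],"roll": 0},{"jaw": 1,"linear": [0.085,0.0043,-0.0043],"roll": 0},{"jaw": 1,"linear": [0.096,0.005,-0.0045],"roll": 0},{"jaw": 1,"linear": [0.102,0.005,-0.0045],"roll": 0},{"jaw": 1,"linear": [0.102,0.005,-0.0045],"roll": 0}]'

```text
t: 41.0
tool_pos: [0.4108, -0.2995, 0.1402]
orientation: [-2.207, -0.09, 2.224]
force: [-0.4, -0.3, -1.1]
opening: 0.0488
```

```bash
python3 go.py "(.4105,-.2993,.1355,-88)"
```

```text
t 41.0 p [ 0.4108 -0.2995  0.1402] jaw -88.0 tilt fwd -0.5 side 2.61 open 0.0488 F [-0.4 -0.3 -1.1] q [-0.75 -0.03  1.8   0.03  1.41  0.78]
[0.0078, -0.0, 0.0005] roll 0.0 rows 0.1
```

>>> apply_moves --series '[{"jaw": 1,"linear": [0.003,0,0],"roll": 0},{"jaw": 1,"linear": [0.0055,0,0],"roll": 0},{"jaw": 1,"linear": [0.0075,0,0],"roll": 0},{"jaw": 1,"linear": [0.0085,0,0],"roll": 0}]'

```text
t: 41.5
tool_pos: [0.4109, -0.2995, 0.1353]
orientation: [-2.207, -0.089, 2.224]
force: [-0.8, 0.6, 1.3]
opening: 0.0482
```

```bash
python3 go.py "(.4105,-.2993,.1355,-88)"
```

```text
t 41.5 p [ 0.4109 -0.2995  0.1353] jaw -88.0 tilt fwd -0.48 side 2.58 open 0.0482 F [-0.8  0.6  1.3] q [-0.75 -0.03  1.81  0.03  1.4   0.78]
[-0.0002, -0.0004, 0.0007] roll 0.0 rows 0.0
```

>>> apply_moves --series '[{"jaw": 1,"linear": [0.0015,0,0],"roll": 0},{"jaw": 1,"linear": [0.0025,0,0],"roll": 0},{"jaw": 1,"linear": [0.0025,0,0],"roll": 0}]' --force 6

```text
t: 41.88
tool_pos: [0.4113, -0.3, 0.1346]
orientation: [-2.209, -0.088, 2.223]
force: [-0.3, 0.2, 4.6]
opening: 0.0488
```

>>> apply_moves --series '[{"jaw": 0,"linear": [0.001,0,0],"roll": 0},{"jaw": -0.5,"linear": [0,0,0],"roll": 0},{"jaw": -0.5,"linear": [0,0,0],"roll": 0},{"jaw": -0.5,"linear": [-0.04,0,0],"roll": 0},{"jaw": -0.5,"linear": [-0.12,0,0],"roll": 0},{"jaw": -0.5,"linear": [-0.2,0,0],"roll": 0},{"jaw": -0.5,"linear": [-0.25,-0.1,0.05],"roll": 0},{"jaw": -0.5,"linear": [-0.25,-0.2,0.1],"roll": 0},{"jaw": -0.5,"linear": [-0.25,-0.25,0.1],"roll": 0},{"jaw": -0.5,"linear": [-0.25,-0.25,0.1],"roll": 0}]'

```text
t: 43.12
tool_pos: [0.3471, -0.1571, 0.292]
orientation: [-2.212, -0.09, 2.223]
force: [-0.0, -1.4, -0.0]
opening: 0.0695
```

```bash
python3 go.py ""; python3 - <<'E'
from meas import *
s=cam('side'); c=cam('top'); a,b=proj(s,(.408,-.298,.08))[0].astype(int); u,v=proj(c,(.408,-.298,.15))[0].astype(int)
x,y,d,vis=foot(c,proj(c,(.408,-.298,.153))[0],.049*529.8/1.263); print(onz(c,(x,y),.153),d)
A=cv2.resize(s['pixels'][b-50:b+50,a-40:a+40],(400,500),interpolation=2);B=cv2.resize(c['pixels'][v-40:v+40,u-32:u+32],(400,500),interpolation=2)
cv2.imwrite('pics/g.png',np.hstack([A,B]))
E
```

```text
t 43.12 p [ 0.3471 -0.1571  0.292 ] jaw -87.8 tilt fwd -0.33 side 2.48 open 0.0695 F [-0.  -1.4 -0. ] q [-0.59 -0.48  1.9   0.03  1.75  0.95]
[ 0.42609945 -0.28184861  0.153     ] 17.4
```

View pics/g.png

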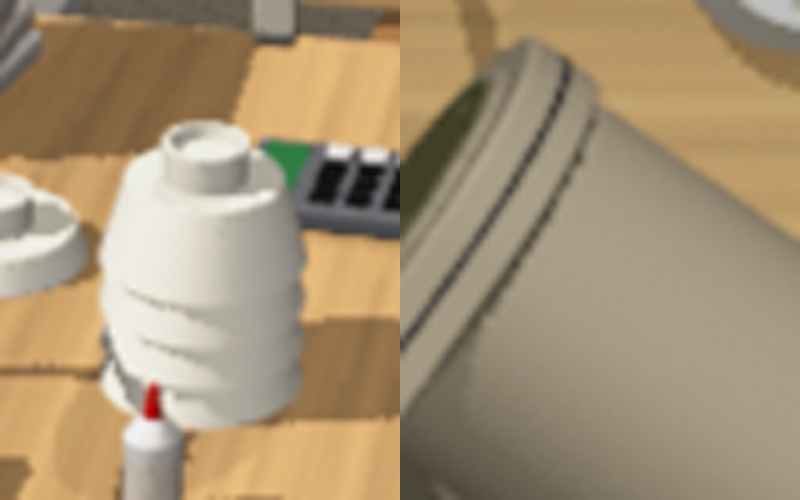

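The side view shows four evenly spaced rims, all centred at u≈202, with level tops. The arm hides the stack from above, so I'll move it aside once for a numeric check across the other axis.

>>> apply_moves --series '[{"jaw": -0.5,"linear": [-0.05,-0.1,0],"roll": 0},{"jaw": -0.5,"linear": [-0.05,-0.2,0],"roll": 0},{"jaw": -0.5,"linear": [-0.05,-0.3,0],"roll": 0},{"jaw": -0.5,"linear": [-0.05,-0.4,0],"roll": 0},{"jaw": -0.5,"linear": [-0.05,-0.5,0],"roll": 0},{"jaw": -0.5,"linear": [-0.05,-0.5,0],"roll": 0},{"jaw": -0.5,"linear": [-0.05,-0.5,0],"roll": 0}]'

```text
t: 44.1
tool_pos: [0.3371, 0.1388, 0.3338]
orientation: [-2.209, -0.088, 2.226]
force: [1.2, -0.7, 0.4]
opening: 0.0696
```

```bash
python3 - <<'E'
from meas import *
c=cam('top')
x,y,d,vis=foot(c,proj(c,(.408,-.298,.153))[0],.049*529.8/1.263); print(onz(c,(x,y),.153),d)
for n,p,z in(('sq bowl',(366,159),.112),('low',(474,187),.044),('dish',proj(c,(.4035,.2844,.045))[0],.045)):
    x,y,d,v=foot(c,p,.049*529.8/(1.416-z)); print(n,onz(c,(x,y),z).round(4))
s=read_state(); print(s['t'],s['force'],s['dq'].round(3)); print(close_job())
E
```

```text
[ 0.40759731 -0.29802186  0.153     ] 17.975
sq bowl [ 0.6172 -0.1283  0.112 ]
low [ 0.5621 -0.4156  0.044 ]
dish [0.4295 0.2981 0.045 ]
44.15 [ 0.63781831 -0.48596028  0.16200561] [-0.028 -0.012  0.006  0.003  0.002  0.005]
the job is handed in; nothing more can be done
None
```

The job is done and handed in at 44 s of the 72 allowed. The square dish lies mouth down in the cardboard tray, and the four deep round bowls stand in one nested stack where the first bowl was.

**How it went:** I took the dish off first. Then I nested the middle rack bowl, the counter bowl and the left rack bowl, in that order, setting each down until light contact before letting go. The moves have no tilt, so I got the 28° lean for the rack by asking for poses just past the arm's far reach, and took it out again at its near limit.

**Last checks:**
- **Stack:** the top bowl's foot is at (0.4076, -0.2980), within about 1 mm of the bottom bowl's (0.4083, -0.2976). In the side view the four rims are evenly spaced and in line.
- **Pieces left alone:** the square bowl's foot is within 1 mm of its first measurement. The low dish's reading differs by about 4 mm, which I put down to measuring error since nothing went near it. I did not measure the glue, stamp or tape roll again.
- **Disagreement:** the final automatic reading put the dish in the tray about 30 mm from where I released it. The arm was probably blocking that view, and I did not look again. The picture taken after its release showed it flat in the tray.
- **Less exact:** I set the last bowl down leaning about 2.6° sideways, and it settled level when released.

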